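# Empty the tin of brass bag knobs into its sorting tray

## Task

Lift the green tin of brass knobs up out of its rack, stand it on the round cork mat and let go of it, still full. Then take it again round the middle of its body, well below the rim (leaning the gripper, so that it can be tipped right over), and tip all four knobs out, from close above, into whichever of the two sorting trays already holds a brass knob (not the black one), keeping it tipped until they lie there. Finally stand the empty tin upright on the middle of the cork mat again and let go, leaving the sample knobs in their trays and everything else where it is.

Things in the scene. Friction and masses are not known exactly. Their poses are not given: they have to be found in the camera images.
- tin: green open round tin holding four brass knobs, straight-sided, outer diameter 62, height 85, wall 3, floor 4 thick, 0.10 to 0.20 kg empty; origin at the centre of its underside, z up its axis. It starts in the middle well of the rack and sticks out 27 above the rack's walls
- tin_mouth (a point): centre of the tin's mouth, at rim height (85 above the tin's underside)
- rack: fixed wooden bench rack 88 (x) by 248 (y) by 66 high, three wells side by side along its y, floor 8 thick; the middle well is 72 by 72 inside, the outer wells hold tool handles that stand up to 120 above the table, at least 70 from the rack's centre along y; origin at the centre of its underside
- mat: fixed round cork mat, diameter 120, 4 thick; origin at the centre of its underside on the table
- tray_1: fixed wooden sorting tray lined in white paper, 150 (x) by 130 (y) by 40 high outside, walls and floor 5 thick, the one farther ahead of the robot; origin at the centre of its underside
- tray_2: fixed sorting tray like tray_1, the one to the robot's right
- knob_1: loose brass knob in the tin, barrel-shaped, 20 across and 20 tall, 25 g; origin at its centre, z along its axis
- knob_2: loose brass knob in the tin, barrel-shaped, 20 across and 20 tall, 25 g; origin at its centre, z along its axis
- knob_3: loose brass knob in the tin, barrel-shaped, 20 across and 20 tall, 25 g; origin at its centre, z along its axis
- knob_4: loose brass knob in the tin, barrel-shaped, 20 across and 20 tall, 25 g; origin at its centre, z along its axis
- sample_brass: brass sample knob, the same as those in the tin, lying in one of the two trays; origin at its centre
- sample_black: black sample knob of the same shape, in the other tray; origin at its centre
- spool: bystander: red thread spool, 40 across, 50 high; origin at the centre of its underside
- tape_roll: bystander: yellow roll of tape lying flat, 90 across, 20 high; origin at the centre of its underside
- finish_bottle: bystander: white plastic bottle, 54 across, 150 high; origin at the centre of its underside
- paste_jar: bystander: glass jar, 72 across, 90 high; origin at the centre of its underside
- tumbler: bystander: clear tumbler, 68 across, 90 high; origin at the centre of its underside
- hammer: bystander: hammer lying on the table, handle towards its -x

How it is judged:
By the outcome, as a careful person would: the job done as asked, in the order asked, and still so for the second after the job is handed in, with the robot touching nothing.
It also fails if it takes over 64 s, if anything falls off the work surface, if the arm or the gripper's body presses on something with over 40 N, if the wrist force passes 120 N, or if a joint passes its speed limit or range.

## Robot

A 6-joint arm with a two-finger parallel gripper is mounted at the origin on the work surface. World frame = base frame: x ahead of the robot, y to its left, z up, the work surface at z = 0. Lengths are in m, angles in rad, forces in N, time in s.
With the tool pointing down it reaches from about 0.35 to 0.85 m from the base axis. Payload 8.1 kg.
Tool frame: the origin (TCP) lies between the finger pads; the fingertips stand tips_ahead ahead of it and the grasp point (between the pads) lies 8 mm behind it (tips_ahead is the distance from the TCP to the fingertips, in m); z points along the fingers, x is the direction in which the jaws open and shut, and the axes are right-handed (so a half turn about z gives the same grasp; the last joint's range is limited). The gripper opens to 93 mm and grips with 3 to 60 N. Pads are 15 mm wide; open, the fingers measure 128 mm over their backs; the gripper's body (75 mm by 188 mm) begins 65 mm behind the grasp point.
Start: joints at [1.031, 0.13, 1.488, -0, 1.523, -0.085], TCP at [0.264, 0.539, 0.23] pointing down, gripper open.
Joint ranges: [-2.96, 2.96], [-0.89, 2.26], [0.02, 2.5], [-1.34, 4.48], [0, 2.73], [-2.66, 2.66]. Speed limits (rad/s): [2.39, 2.39, 2.79, 3.14, 3.14, 3.14].

## Interface

Orientations are given as a rotation vector (axis times angle).
In Python, from plant import * gives the robot as it stands.
- The arm moves only by the tool play_rows, never from a script. Its argument "increments" is a list that holds one entry, the list of rows, each a list of 4 numbers: the shift along the tool's x, y, z in cm, then the turn about the tool's z in rad. A call has 1 to 5 rows; each row is the pose to reach, as a shift and turn from the pose measured when the call began, along the tool's axes at that moment; what a row does not reach only later rows make up. A row lasts 1/10 s, in which the tool goes at most 50 mm and 8.59 degrees, less where a joint would pass 70% of its speed; a pose out of reach is approached as far as the arm can. A call with a gripper value outside its range is refused whole. "jaw" is the finger opening in cm, from 0 to 9.3, set as the call begins (left out, the last holds). The fingers move at their own pace and stop on an object; "squeeze" is the grip in N (left out, the last holds). Time passes only in rows, so rows that repeat a pose let the fingers close. It gives the time, the measured TCP pose, the force and the opening at its end, in the units of the state.
- read_state(): the state, without advancing time (a new reading comes with each control period).
- read_camera(name): name is "scene" or "top" or "wrist"; returns (picture, depth): 384x512x3 uint8, blue, green, red; 384x512 float32, m along the optical axis (not along the pixel's ray), 0 where there is no reading.
- camera_params(name): a dict with "K" (3x3 intrinsics, pixels), "eye" and "orientation" of the camera in the world. Camera axes: x right, y up, looking along -z (the intrinsics and any distortion apply to the point x, -y, -z); pixel columns grow to the right and rows downward; lengths in m; the calibration is good to about 2 mm. A picture is of the moment at which its call begins: read the wrist's pose just before it. camera_params takes no time and is no camera call; for the wrist camera it gives the pose at the moment of the call.
- close_job(): hands the job in, once; it reports no verdict.
The state is a dict: "t": time; "q": joint angles; "dq": joint speeds; "joint_torque": joint torques, N m; "tool_pos": TCP position; "orientation": TCP orientation; "force": force on the tool from outside, world axes, zero at the start; "wrist_torque": the same for the moment, N m; "opening": finger opening in m.
Only numpy, scipy, OpenCV 4.12 (cv2) and the standard library are available. Lean on these libraries where they do the work, as an engineer would, in place of code of your own. Each camera call takes 0.05 s, during which the arm holds its last target.

## Working session

There is one attempt and no reset: what is moved stays moved. The work goes in short steps, Python scripts to look and compute and a tool call to move; the robot and the scene stay as the last step left them, time stands still between calls to the robot, and variables do not carry over. Pictures are saved under pics/ and viewed, and the job is handed in when it is done.

Besides the shell and the picture viewer there is one more tool, called after "Request:" in YAML: its name, and indented under it one key for each argument. play_rows: Moves the arm, as the interface text tells. Its arguments: {"type":"object","properties":{"increments":{"type":"array"},"jaw":{"type":"number"},"squeeze":{"type":"number"}},"required":["increments"]}

```bash
ls -la; mkdir -p pics
python3 - <<'E'
from plant import *
import plant
print([n for n in dir(plant) if n[0]!='_'])
print(read_state())
import cv2
for n in ("scene","top","wrist"):
    print(n,camera_params(n))
    p,d=read_camera(n); cv2.imwrite(f"pics/{n}0.png",p)
    import numpy as np; np.save(f"pics/{n}0.npy",d)
E
```

```text
total 12
drwxr-xr-x  3 agent agent 4096 Dec  6 05:08 .
drwxr-xr-x 23 root  root  4096 Dec  6 05:08 ..
drwxr-xr-x  2 agent agent 4096 Dec  6 05:08 pics
['IKError', 'camera_params', 'close_job', 'read_camera', 'read_state', 'tips_ahead']
{'t': 0.0, 'q': array([ 1.03060107e+00,  1.31127466e-01,  1.48925383e+00,  1.23521365e-05,
        1.52300880e+00, -8.54185038e-02]), 'dq': array([0.00067277, 0.00057818, 0.00116194, 0.00082202, 0.00125365,
       0.00134306]), 'joint_torque': array([ 6.60557475e-05, -5.59818542e+01, -4.91776228e+01,  7.67109124e-02,
        3.47817480e-02, -1.87069522e-04]), 'tool_pos': array([0.26326384, 0.53855709, 0.22862154]), 'orientation': array([ 2.66436125e+00,  1.66304120e+00, -2.52212180e-03]), 'force': array([ 0.2947533 , -0.1243777 , -0.35993399]), 'wrist_torque': array([-0.01262648, -0.00049571, -0.04124084]), 'opening': 0.09312661521920111}
scene {'K': array([[469.30712622,   0.        , 254.76906892],
       [  0.        , 469.30712622, 196.90351493],
       [  0.        ,   0.        ,   1.        ]]), 'eye': array([ 1.37866186, -0.39185176,  0.76683369]), 'orientation': array([0.81641114, 0.55185808, 1.09569438])}
top {'K': array([[485.41547537,   0.        , 253.56546573],
       [  0.        , 485.41547537, 185.13556309],
       [  0.        ,   0.        ,   1.        ]]), 'eye': array([ 0.44538062, -0.04186977,  1.31076609]), 'orientation': array([ 0.07741014, -0.0442003 , -1.54423321])}
wrist {'K': array([[331.87232817,   0.        , 250.63011766],
       [  0.        , 331.87232817, 196.44913262],
       [  0.        ,   0.        ,   1.        ]]), 'eye': array([0.19713704, 0.5715165 , 0.38525117]), 'orientation': array([-0.24171217, -0.14800865,  1.10839644])}
```

View pics/scene0.png

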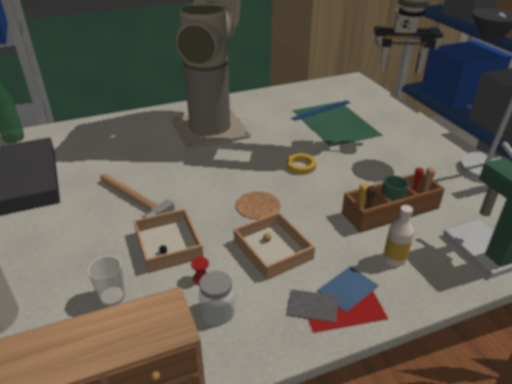

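View pics/top0.png

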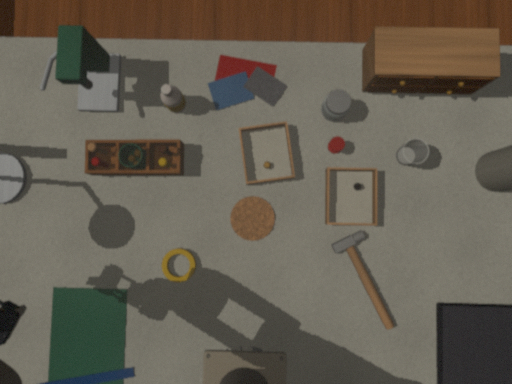

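View pics/wrist0.png

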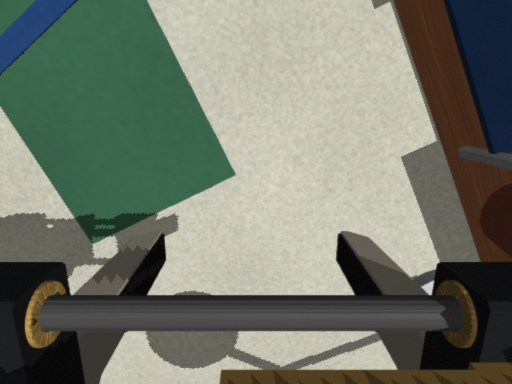

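```bash
cat > h.py <<'E'
import numpy as np, cv2
from scipy.spatial.transform import Rotation as R
from plant import *
def ray(c,u,v):
    K=c["K"]; d=np.array([(u-K[0,2])/K[0,0],-(v-K[1,2])/K[1,1],-1.])
    return c["eye"], R.from_rotvec(c["orientation"]).as_matrix()@d
def onz(c,u,v,z):
    e,d=ray(c,u,v); return e+d*(z-e[2])/d[2]
def pts(c,depth):
    v,u=np.mgrid[0:depth.shape[0],0:depth.shape[1]]; K=c["K"]
    d=np.stack([(u-K[0,2])/K[0,0],-(v-K[1,2])/K[1,1],-np.ones_like(u,float)],-1)*depth[...,None]
    return d@R.from_rotvec(c["orientation"]).as_matrix().T+c["eye"]
def st():
    s=read_state(); M=R.from_rotvec(s["orientation"]).as_matrix()
    return s,s["tool_pos"],M
E
python3 - <<'E'
from h import *
c=camera_params("top"); p=cv2.imread("pics/top0.png"); d=np.load("pics/top0.npy")
hsv=cv2.cvtColor(p,cv2.COLOR_BGR2HSV)
P=pts(c,d)
def m(x0,y0,x1,y1,zlo=0.0,zhi=1,name="",lo=None,hi=None):
    s=np.zeros(d.shape,bool); s[y0:y1,x0:x1]=1
    s&=(d>0)&(P[...,2]>zlo)&(P[...,2]<zhi)
    if lo: s&=cv2.inRange(hsv,lo,hi)>0
    if s.sum()<4: print(name,"none");return
    q=P[s]; r=cv2.minAreaRect(q[:,:2].astype(np.float32))
    print(name,s.sum(),"mean",q.mean(0).round(3),"zmax",q[:,2].max().round(3),"rect",np.round(r[0],4),np.round(r[1],4),round(r[2],2))
print("table z",np.median(P[200:230,60:90,2]),np.median(P[330:370,150:200,2]))
m(75,130,195,185,.045,.075,"rackwalls")
m(115,135,150,178,.078,.13,"tin rim")
m(75,130,195,185,.076,.2,"handles")
m(232,115,305,190,.025,.06,"tray1")
m(318,160,385,232,.025,.06,"tray2")
m(250,150,285,180,.008,.05,"s_brass",(8,100,60),(35,255,255))
m(225,190,280,245,-.01,.02,"mat",(3,70,60),(20,255,255))
m(155,240,200,290,.008,.05,"tape")
m(155,75,190,115,.02,.3,"bottle")
m(320,80,355,125,.02,.3,"jar"); m(325,132,350,155,.02,.3,"spool"); m(392,135,432,168,.02,.3,"tumbler")
m(325,225,400,330,.008,.3,"hammer")
m(355,20,512,100,.02,.5,"cabinet")
E
python3 - <<'E'
import cv2
p=cv2.imread("pics/top0.png"); cv2.imwrite("pics/topz.png",cv2.resize(p[110:250,70:310],None,fx=3.3,fy=3.3,interpolation=cv2.INTER_CUBIC))
E
```

```text
table z -0.00033709232494716357 -0.0005494248146733494
rackwalls 1447 mean [0.609 0.304 0.063] zmax 0.075 rect [0.609  0.3036] [0.0881 0.2499] 1.45
tin rim 164 mean [0.608 0.302 0.089] zmax 0.098 rect [0.6077 0.3018] [0.0615 0.0591] 88.72
handles 498 mean [0.608 0.306 0.098] zmax 0.126 rect [0.6077 0.3042] [0.1989 0.0591] 89.81
tray1 490 mean [ 0.634 -0.046  0.038] zmax 0.048 rect [ 0.6319 -0.0444] [0.1507 0.1302] 9.22
tray2 527 mean [ 0.524 -0.275  0.038] zmax 0.047 rect [ 0.5141 -0.2701] [0.1656 0.1299] 0.14
s_brass 42 mean [ 0.588 -0.055  0.029] zmax 0.048 rect [ 0.5784 -0.0573] [0.065  0.0299] 43.06
mat 1554 mean [ 0.458 -0.011  0.004] zmax 0.013 rect [ 0.4586 -0.0108] [0.1184 0.1179] 46.3
tape 533 mean [0.328 0.18  0.019] zmax 0.028 rect [0.3278 0.1783] [0.0933 0.0876] 85.98
bottle 509 mean [0.757 0.199 0.098] zmax 0.155 rect [0.7616 0.2023] [0.0452 0.0534] 34.93
jar 708 mean [ 0.753 -0.221  0.079] zmax 0.097 rect [ 0.7566 -0.2244] [0.0709 0.0661] 87.87
spool 179 mean [ 0.657 -0.229  0.05 ] zmax 0.057 rect [ 0.6568 -0.2289] [0.0376 0.0371] 88.41
tumbler 529 mean [ 0.639 -0.424  0.064] zmax 0.096 rect [ 0.6369 -0.4192] [0.0666 0.0658] 81.17
hammer 1239 mean [ 0.319 -0.307  0.023] zmax 0.043 rect [ 0.3101 -0.3074] [0.2769 0.1461] 7.35
cabinet 8548 mean [ 0.854 -0.44   0.141] zmax 0.17 rect [ 0.8649 -0.4497] [0.3018 0.1395] 89.94
```

View pics/topz.png

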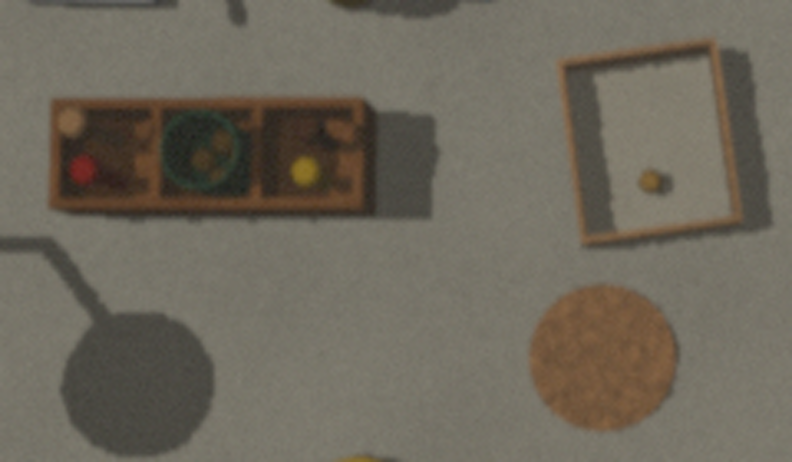

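Request:
play_rows:
  increments:
    - [[-1,5,0,0.14],[-2,10,0,0.28],[-2.5,15,0,0.42],[-3,20,0.5,0.56],[-4,25,1,0.7]]
  jaw: 9.3

```text
t: 0.65
tool_pos: [0.4687, 0.3942, 0.2191]
orientation: [3.075, 0.64, -0.001]
force: [0.1, 0.3, 0.4]
opening: 0.0933
```

```bash
cat >> h.py <<'E'
def go(target, ang=None):
    """cm shift in tool axes to world target; ang desired world angle(deg) of tool x when pointing down"""
    s,p,M=st()
    print("t",s["t"].round(2),"pos",p.round(4),"z",M[:,2].round(3),"x",M[:,0].round(3),"q",s["q"].round(3),"open",round(s["opening"],4),"F",s["force"].round(1))
    if target is not None:
        d=M.T@(np.array(target)-p)*100; print("shift cm",d.round(2))
    if ang is not None:
        a=np.arctan2(M[1,0],M[0,0]); print("turn",round(-(np.deg2rad(ang)-a),3))
E
python3 -c "
from h import *
go((.608,.302,.17),0)"
```

```text
Traceback (most recent call last):
  File "h.py", line 19, in go
    print("t",s["t"].round(2),"pos",p.round(4),"z",M[:,2].round(3),"x",M[:,0].round(3),"q",s["q"].round(3),"open",round(s["opening"],4),"F",s["force"].round(1))
              ^^^^^^^^^^^^
AttributeError: 'float' object has no attribute 'round'
```

```bash
sed -i 's/s\["t"\].round(2)/round(s["t"],2)/' h.py
python3 -c "
from h import *
go((.608,.302,.17),0)"
```

```text
t 0.65 pos [0.4687 0.3942 0.2191] z [-0.    -0.001 -1.   ] x [ 0.917  0.399 -0.001] q [ 0.616  0.169  1.465 -0.     1.509  0.205] open 0.0933 F [0.1 0.3 0.4]
shift cm [ 9.1  14.01  4.91]
turn 0.41
```

Request:
play_rows:
  increments:
    - [[2.5,4,1.5,0.14],[5,8,3,0.28],[7.5,12,4,0.4],[9.1,14,4.9,0.41],[9.1,14,4.9,0.41]]

```text
t: 1.15
tool_pos: [0.6096, 0.2986, 0.1672]
orientation: [3.139, -0.006, -0.005]
force: [-0.5, 0.3, -0.0]
opening: 0.0931
```

```bash
python3 -c "
from h import *
go((.608,.302,.082),0)
p,d=read_camera('wrist');c=camera_params('wrist')
cv2.imwrite('pics/w1.png',p);np.save('pics/w1.npy',d)
go((.608,.302,.082),0)
P=pts(c,d);m=(P[...,2]>.086)&(P[...,2]<.097)&(abs(P[...,0]-.608)<.05)&(abs(P[...,1]-.302)<.05)&(d>0)
q=P[m][:,:2].astype(np.float32);print(m.sum(),cv2.minEnclosingCircle(q),cv2.minAreaRect(q),q.min(0),q.max(0))
"
```

```text
t 1.15 pos [0.6096 0.2986 0.1672] z [-0.003 -0.003 -1.   ] x [ 1.    -0.004 -0.003] q [ 0.381  0.378  1.312 -0.002  1.455  0.385] open 0.0931 F [-0.5  0.3 -0. ]
shift cm [-0.13 -0.37  8.52]
turn -0.004
t 1.2 pos [0.6083 0.3004 0.1682] z [-0.003 -0.002 -1.   ] x [ 1.    -0.002 -0.003] q [ 3.830e-01  3.760e-01  1.313e+00 -1.000e-03  1.456e+00  3.860e-01] open 0.0929 F [-0.2 -0.6 -0.4]
shift cm [ 0.   -0.18  8.62]
turn -0.002
1507 ((0.6084121465682983, 0.304703950881958), 0.03118831105530262) ((0.608336329460144, 0.30493858456611633), (0.06079811230301857, 0.06114834174513817), 42.1150016784668) [0.57767284 0.27372378] [0.6386596  0.33559632]
```

View pics/w1.png

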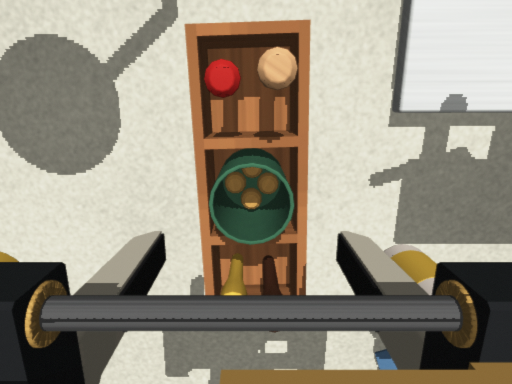

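Request:
play_rows:
  increments:
    - [[0,-0.3,2.5,0],[0,-0.3,5,0],[0,-0.3,7,0],[0,-0.3,8.5,0],[0,-0.3,8.6,0]]

```text
t: 1.7
tool_pos: [0.6057, 0.3036, 0.0798]
orientation: [3.138, -0.001, -0.011]
force: [-0.6, 0.6, 0.4]
opening: 0.0929
```

Request:
play_rows:
  increments:
    - [[0,0,0,0],[0,0,0,0],[0,0,0,0],[0,0,0,0],[0,0,0,0]]
  jaw: 5.5
  squeeze: 25

```text
t: 2.2
tool_pos: [0.6066, 0.3038, 0.081]
orientation: [3.139, -0.001, -0.008]
force: [0.8, 0.5, 2.9]
opening: 0.06
```

```bash
python3 -c "
from h import *
go((.608,.303,.22),0)"
```

```text
t 2.2 pos [0.6066 0.3038 0.081 ] z [-0.005 -0.002 -1.   ] x [ 1.    -0.001 -0.005] q [ 0.389  0.449  1.385 -0.     1.314  0.39 ] open 0.06 F [0.8 0.5 2.9]
shift cm [  0.07   0.12 -13.9 ]
turn -0.001
```

Request:
play_rows:
  increments:
    - [[0,0,-2,0],[0,0,-5,0],[0,0,-8,0],[0,0,-11,0],[0,0,-14,0]]

```text
t: 2.7
tool_pos: [0.6069, 0.3039, 0.2217]
orientation: [3.139, -0.001, -0.009]
force: [0.9, -1.0, -2.1]
opening: 0.0602
```

Request:
play_rows:
  increments:
    - [[0,0,-1,0],[0,0,-1,0],[0,0,-1,0]]

```text
t: 3.0
tool_pos: [0.6064, 0.3036, 0.2298]
orientation: [3.138, -0.001, -0.013]
force: [0.1, 0.6, -2.6]
opening: 0.0599
```

```bash
python3 -c "
from h import *
p,d=read_camera('scene');cv2.imwrite('pics/s2.png',p)
p,d=read_camera('wrist');cv2.imwrite('pics/w2.png',p)
go((.4586,-.0108,.23),0)"
```

```text
t 3.1 pos [0.6059 0.3034 0.2288] z [-0.01  -0.004 -1.   ] x [ 1.    -0.001 -0.01 ] q [ 0.389  0.352  1.233 -0.     1.567  0.39 ] open 0.0603 F [-0.5 -0.2 -1.7]
shift cm [-14.7   31.43   0.16]
turn -0.001
```

View pics/s2.png

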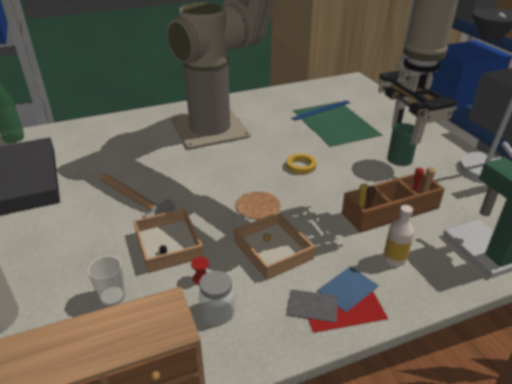

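View pics/w2.png

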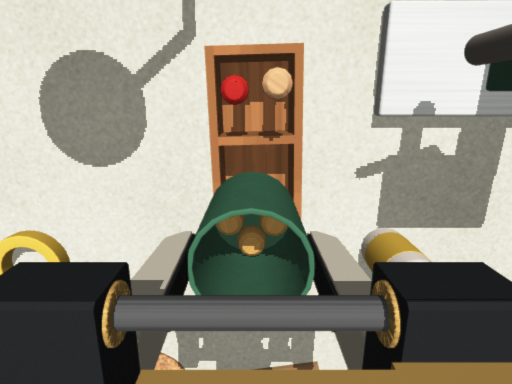

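Request:
play_rows:
  increments:
    - [[-0.5,1,0,0],[-2,4,0,0],[-3.5,8,0,0],[-5.5,12,0,0],[-7.5,16,0,0]]

```text
t: 3.6
tool_pos: [0.5289, 0.1421, 0.228]
orientation: [3.136, -0.0, -0.02]
force: [0.6, -2.0, -1.9]
opening: 0.06
```

```bash
python3 -c "
from h import *
go((.4586,-.0108,.20),0)"
```

```text
t 3.6 pos [0.5289 0.1421 0.228 ] z [-0.013 -0.005 -1.   ] x [ 1.    -0.    -0.013] q [ 0.171  0.004  1.624 -0.003  1.528  0.171] open 0.06 F [ 0.6 -2.  -1.9]
shift cm [-6.99 15.28  2.97]
turn -0.0
```

Request:
play_rows:
  increments:
    - [[-2,4,0.5,0],[-4,8,1,0],[-5.5,12,1.5,0],[-6.5,14.5,2.5,0],[-7,15.3,3,0]]

```text
t: 4.1
tool_pos: [0.4565, -0.013, 0.1974]
orientation: [3.136, -0.005, -0.025]
force: [-0.8, -0.1, -2.5]
opening: 0.0601
```

Request:
play_rows:
  increments:
    - [[0,0,0,0],[0,0,0,0]]

```text
t: 4.3
tool_pos: [0.4561, -0.0124, 0.1966]
orientation: [3.137, -0.005, -0.028]
force: [-0.2, -0.1, -2.1]
opening: 0.06
```

```bash
python3 -c "
from h import *
go((.4586,-.0108,.079),0)
p,d=read_camera('wrist');c=camera_params('wrist');P=pts(c,d)
cv2.imwrite('pics/w3.png',p)
m=cv2.inRange(cv2.cvtColor(p,cv2.COLOR_BGR2HSV),(30,80,20),(95,255,255))>0
m&=(d>0)&(d<.4)
q=P[m]; print(m.sum(), q.min(0),q.max(0))
r=q[q[:,2]>q[:,2].max()-.006]; print(r.mean(0),cv2.minEnclosingCircle(r[:,:2].astype(np.float32)))
go((.4586,-.0108,.079),0)
"
```

```text
t 4.3 pos [ 0.4561 -0.0124  0.1966] z [-0.018 -0.005 -1.   ] x [ 1.    -0.003 -0.018] q [-0.134 -0.233  1.899 -0.007  1.492 -0.13 ] open 0.06 F [-0.2 -0.1 -2.1]
shift cm [ 0.45 -0.22 11.75]
turn -0.003
10714 [ 0.42641617 -0.04257951  0.12756928] [0.48721117 0.01773827 0.21332508]
[4.56855284e-01 1.30070099e-05 2.10165753e-01] ((0.45678481459617615, -0.012867368757724762), 0.031183918938040733)
t 4.35 pos [ 0.4567 -0.0121  0.1971] z [-0.017 -0.005 -1.   ] x [ 1.    -0.002 -0.017] q [-0.133 -0.233  1.898 -0.007  1.492 -0.13 ] open 0.0602 F [-0.6  0.6 -2.1]
shift cm [ 0.39 -0.19 11.81]
turn -0.002
```

View pics/w3.png

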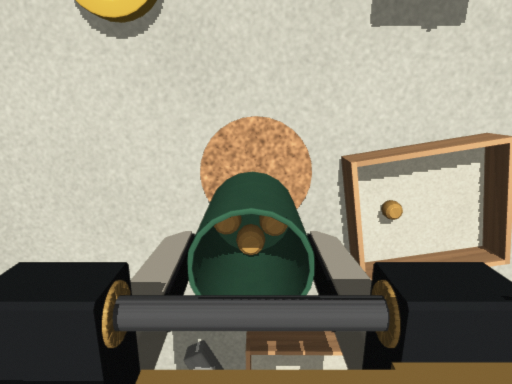

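Request:
play_rows:
  increments:
    - [[0.2,-0.1,2.5,0],[0.4,-0.2,5,0],[0.4,-0.2,7.5,0],[0.4,-0.2,9.5,0],[0.4,-0.2,11,0]]

```text
t: 4.85
tool_pos: [0.4588, -0.0092, 0.0857]
orientation: [3.137, -0.001, -0.028]
force: [-0.8, 0.4, -1.7]
opening: 0.0604
```

Request:
play_rows:
  increments:
    - [[0,0,0,0],[0,0,0,0]]

```text
t: 5.05
tool_pos: [0.4591, -0.0082, 0.0859]
orientation: [3.138, 0.002, -0.029]
force: [-0.1, 0.3, -1.4]
opening: 0.0602
```

```bash
python3 -c "
from h import *
go((.4586,-.0108,.077),0)
"
```

```text
t 5.05 pos [ 0.4591 -0.0082  0.0859] z [-0.018 -0.004 -1.   ] x [ 1.     0.001 -0.018] q [-0.125 -0.117  2.007 -0.006  1.269 -0.124] open 0.0602 F [-0.1  0.3 -1.4]
shift cm [-0.03  0.25  0.89]
turn 0.001
```

Request:
play_rows:
  increments:
    - [[0,0.2,0.3,0],[0,0.25,0.5,0],[0,0.25,0.7,0],[0,0.25,0.8,0]]

```text
t: 5.45
tool_pos: [0.4591, -0.0109, 0.0781]
orientation: [3.138, 0.001, -0.028]
force: [0.4, 0.6, -1.4]
opening: 0.0604
```

Request:
play_rows:
  increments:
    - [[0,0,0.1,0],[0,0,0.1,0]]

```text
t: 5.65
tool_pos: [0.4591, -0.0109, 0.0772]
orientation: [3.138, 0.001, -0.028]
force: [-0.1, 0.7, -2.0]
opening: 0.0602
```

Request:
play_rows:
  increments:
    - [[0,0,0.1,0],[0,0,0.2,0]]

```text
t: 5.85
tool_pos: [0.4593, -0.011, 0.077]
orientation: [3.137, 0.001, -0.028]
force: [-13.5, 0.9, 26.7]
opening: 0.06
```

Request:
play_rows:
  increments:
    - [[0,0,0.1,0],[0,0,0.2,0]]

```text
t: 6.05
tool_pos: [0.4596, -0.0111, 0.077]
orientation: [3.137, 0.001, -0.028]
force: [-12.9, 1.2, 27.3]
opening: 0.0601
```

Request:
play_rows:
  increments:
    - [[0,0,-0.1,0],[0,0,-0.1,0],[0,0,-0.1,0]]

```text
t: 6.35
tool_pos: [0.4595, -0.0111, 0.0778]
orientation: [3.137, 0.001, -0.028]
force: [-0.5, -0.6, -2.2]
opening: 0.0606
```

Request:
play_rows:
  increments:
    - [[0,0,0,0],[0,0,0,0],[0,0,0,0],[0,0,0,0]]
  jaw: 9.3

```text
t: 6.75
tool_pos: [0.4596, -0.0111, 0.0779]
orientation: [3.137, 0.001, -0.027]
force: [-0.0, 0.5, 0.1]
opening: 0.0878
```

Request:
play_rows:
  increments:
    - [[0,0,-3,0],[0,0,-7,0],[0,0,-12,0],[0,0,-17,0],[0,0,-22,0]]

```text
t: 7.25
tool_pos: [0.4631, -0.0101, 0.2999]
orientation: [3.137, 0.001, -0.027]
force: [1.4, 0.0, -0.1]
opening: 0.0932
```

```bash
python3 -c "
from h import *
go((.4586,-.0108,.3),0)
p,d=read_camera('wrist');c=camera_params('wrist');P=pts(c,d)
cv2.imwrite('pics/w4.png',p)
m=(P[...,2]>.08)&(P[...,2]<.096)&(d>0)&(abs(P[...,0]-.459)<.06)&(abs(P[...,1]+.011)<.06)
r=P[m]; print(m.sum(),r.mean(0),cv2.minEnclosingCircle(r[:,:2].astype(np.float32)))
"
```

```text
t 7.25 pos [ 0.4631 -0.0101  0.2999] z [-0.017 -0.004 -1.   ] x [ 1.     0.001 -0.017] q [-0.127 -0.246  1.724 -0.006  1.681 -0.129] open 0.0932 F [ 1.4  0.  -0.1]
shift cm [-0.45  0.07 -0.  ]
turn 0.001
287 [ 0.46419815 -0.02054916  0.08809958] ((0.4645659625530243, -0.011452638544142246), 0.030143577605485916)
```

View pics/w4.png

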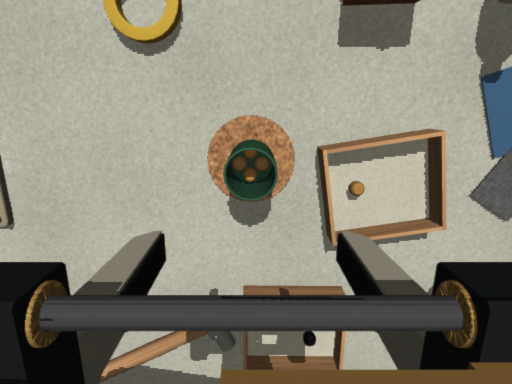

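Request:
play_rows:
  increments:
    - [[-4,-3,-3,0],[-7,-7,-6,0],[-10,-11,-9,0],[-13,-15,-12,0],[-16,-20,-15,0]]

```text
t: 7.8
tool_pos: [0.331, 0.1518, 0.435]
orientation: [3.136, -0.001, -0.005]
force: [0.5, 1.3, 0.8]
opening: 0.0929
```

Request:
play_rows:
  increments:
    - [[-4,-3,-3,0],[-8,-8,-6,0],[-12,-13,-8,0],[-15,-19,-8,0],[-18,-25,-8,0]]

```text
t: 8.3
tool_pos: [0.188, 0.3349, 0.5105]
orientation: [3.139, -0.001, -0.002]
force: [1.4, -1.1, -0.7]
opening: 0.0931
```

```bash
python3 -c "
from h import *
go((.1,.44,.6))
for n in ('scene',):
  p,d=read_camera(n);cv2.imwrite('pics/%s5.png'%n,p)
"
```

```text
t 8.3 pos [0.188  0.3349 0.5105] z [-0.001 -0.003 -1.   ] x [ 1.    -0.001 -0.001] q [ 9.260e-01 -3.670e-01  1.432e+00 -1.000e-03  2.079e+00  9.270e-01] open 0.0931 F [ 1.4 -1.1 -0.7]
shift cm [ -8.81 -10.48  -8.97]
```

View pics/scene5.png

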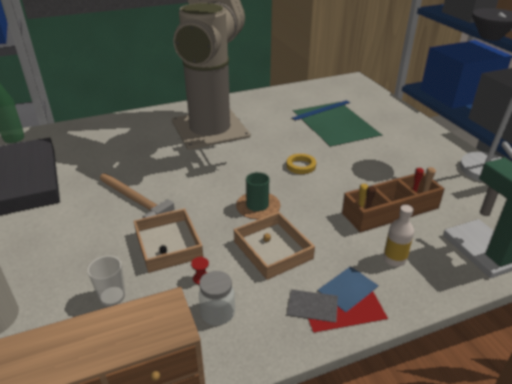

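Request:
play_rows:
  increments:
    - [[-2,-2,-4,0],[-4,-4,-8,0],[-6,-6,-12,0],[-8,-8,-16,0],[-8,-8,-20,0]]

```text
t: 8.85
tool_pos: [0.1026, 0.4216, 0.7071]
orientation: [3.139, 0.016, -0.009]
force: [-0.1, -0.5, 0.4]
opening: 0.0933
```

Request:
play_rows:
  increments:
    - [[0,0,-5,0],[0,0,-10,0],[0,0,-15,0],[0,0,-20,0],[0,0,-25,0]]

```text
t: 9.35
tool_pos: [0.0966, 0.3934, 0.7894]
orientation: [-3.11, -0.015, -0.009]
force: [0.2, -0.3, 0.3]
opening: 0.0927
```

```bash
python3 -c "
from h import *
go((.1,.44,.6))
"
```

```text
t 9.35 pos [0.0966 0.3934 0.7894] z [ 0.006  0.032 -0.999] x [1.    0.01  0.006] q [1.198 0.355 0.023 0.015 2.732 1.202] open 0.0927 F [ 0.2 -0.3  0.3]
shift cm [ 0.27 -4.06 19.08]
```

```bash
python3 -c "
from h import *
for n in ('scene','top'):
  p,d=read_camera(n);cv2.imwrite('pics/%s6.png'%n,p);P=pts(camera_params(n),d)
  m=(d>0)&(P[...,2]>.12)
  q=P[m]
  H={}
  for a in q: 
    k=tuple((a//.1).astype(int)); H[k]=H.get(k,0)+1
  print(n,[(round(k[0]*.1,1),round(k[1]*.1,1),round(k[2]*.1,1)) for k,v in sorted(H.items()) if v>15 and k[1]>=3 and k[1]<11 and -5<k[0]<12])
"
```

```text
scene [(np.float64(0.3), np.float64(0.6), np.float64(0.4)), (np.float64(0.4), np.float64(0.6), np.float64(0.3)), (np.float64(0.4), np.float64(0.6), np.float64(0.4)), (np.float64(0.4), np.float64(0.7), np.float64(0.4)), (np.float64(0.5), np.float64(0.6), np.float64(0.1)), (np.float64(0.5), np.float64(0.6), np.float64(0.2)), (np.float64(0.7), np.float64(0.3), np.float64(0.1)), (np.float64(0.7), np.float64(0.3), np.float64(0.2)), (np.float64(0.7), np.float64(0.4), np.float64(0.1)), (np.float64(0.7), np.float64(0.4), np.float64(0.2)), (np.float64(0.8), np.float64(0.3), np.float64(0.1)), (np.float64(0.8), np.float64(0.3), np.float64(0.2)), (np.float64(0.8), np.float64(0.4), np.float64(0.1)), (np.float64(0.8), np.float64(0.4), np.float64(0.2))]
top [(np.float64(0.6), np.float64(0.3), np.float64(0.1)), (np.float64(0.7), np.float64(0.3), np.float64(0.1)), (np.float64(0.7), np.float64(0.3), np.float64(0.2)), (np.float64(0.7), np.float64(0.4), np.float64(0.1)), (np.float64(0.7), np.float64(0.4), np.float64(0.2)), (np.float64(0.8), np.float64(0.3), np.float64(0.1)), (np.float64(0.8), np.float64(0.3), np.float64(0.2)), (np.float64(0.8), np.float64(0.4), np.float64(0.1)), (np.float64(0.8), np.float64(0.4), np.float64(0.2))]
```

View pics/scene6.png

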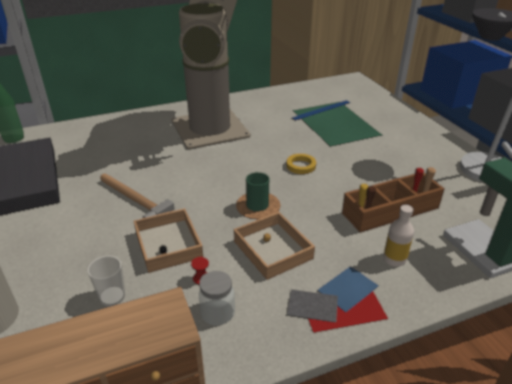

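Request:
play_rows:
  increments:
    - [[1,-3.5,-3.5,0],[2,-7,-7,0],[3,-10,-10,0],[4,-14,-14,0],[5,-17,-17,0]]

```text
t: 9.95
tool_pos: [0.0997, 0.393, 0.7896]
orientation: [-3.107, -0.016, -0.004]
force: [-0.6, 0.3, 0.8]
opening: 0.093
```

```bash
python3 -c "
from h import *
go((.1,.44,.6))
"
```

```text
t 9.95 pos [0.0997 0.393  0.7896] z [ 0.002  0.034 -0.999] x [1.    0.01  0.003] q [1.186 0.355 0.022 0.027 2.731 1.201] open 0.093 F [-0.6  0.3  0.8]
shift cm [ 0.03 -4.04 19.11]
```

Request:
play_rows:
  increments:
    - [[0,-1,0,0],[0,-1,0,0]]

```text
t: 10.15
tool_pos: [0.098, 0.3968, 0.7868]
orientation: [-3.114, -0.016, 0.001]
force: [-0.6, 0.4, -0.2]
opening: 0.0929
```

```bash
python3 -c "
from h import *
go((.1,.44,.6))
"
```

```text
t 10.15 pos [0.098  0.3968 0.7868] z [-0.001  0.028 -1.   ] x [ 1.     0.01  -0.001] q [1.193 0.362 0.023 0.028 2.731 1.209] open 0.0929 F [-0.6  0.4 -0.2]
shift cm [ 0.26 -3.79 18.79]
```

Request:
play_rows:
  increments:
    - [[0,0,-1,0],[0,0,-1,0]]

```text
t: 10.35
tool_pos: [0.0971, 0.3937, 0.7895]
orientation: [-3.107, -0.016, -0.002]
force: [-0.2, -0.3, 0.4]
opening: 0.0932
```

```bash
python3 -c "
from h import *
go((.1,.44,.6))
"
```

```text
t 10.35 pos [0.0971 0.3937 0.7895] z [ 0.001  0.034 -0.999] x [1.    0.01  0.001] q [1.192 0.355 0.022 0.03  2.731 1.209] open 0.0932 F [-0.2 -0.3  0.4]
shift cm [ 0.31 -3.97 19.1 ]
```

Request:
play_rows:
  increments:
    - [[-1,3,-4,0],[-2,6,-8,0],[-3,9,-12,0],[-4,12,-16,0],[-5,15,-20,0]]

```text
t: 10.85
tool_pos: [0.0781, 0.3588, 0.8199]
orientation: [-3.033, -0.015, -0.049]
force: [-0.3, -0.6, -0.4]
opening: 0.0929
```

```bash
python3 -c "
from h import *
go((.1,.44,.6))
d=np.load('pics/scene0.npy');P=pts(camera_params('scene'),d)
m=(d>0)&(P[...,2]>.3)&(P[...,0]<.2);q=P[m]
H={}
for a in q:
    k=tuple((a//.2).astype(int)); H[k]=H.get(k,0)+1
print([tuple(float(round(x*.2,1)) for x in k) for k,v in sorted(H.items()) if v>15])
"
```

```text
t 10.85 pos [0.0781 0.3588 0.8199] z [ 0.032  0.108 -0.994] x [0.999 0.008 0.033] q [1.208 0.276 0.023 0.021 2.731 1.218] open 0.0929 F [-0.3 -0.6 -0.4]
shift cm [ 1.53 -5.69 22.8 ]
[(-0.6, -0.6, 0.2), (-0.6, -0.4, 0.2), (-0.6, -0.2, 0.2), (-0.2, -0.2, 0.2), (-0.2, 0.0, 0.2), (0.0, -0.2, 0.2), (0.0, 0.0, 0.2)]
```

Request:
play_rows:
  increments:
    - [[-10,30,-40,0],[-10,30,-40,0],[-10,30,-40,0],[-10,30,-40,0],[-10,30,-40,0]]

```text
t: 11.35
tool_pos: [0.0463, 0.3226, 0.847]
orientation: [-2.959, -0.014, -0.093]
force: [-0.2, -0.6, -0.8]
opening: 0.0931
```

```bash
python3 -c "
from h import *
go(None)
"
```

```text
t 11.35 pos [0.0463 0.3226 0.847 ] z [ 0.062  0.18  -0.982] x [0.998 0.004 0.063] q [ 1.279  0.196  0.023 -0.018  2.731  1.252] open 0.0931 F [-0.2 -0.6 -0.8]
```

Request:
play_rows:
  increments:
    - [[-8,30,-40,0],[-8,30,-40,0]]

```text
t: 11.55
tool_pos: [0.0296, 0.2906, 0.8656]
orientation: [-2.903, -0.013, -0.128]
force: [-0.9, -0.2, -0.5]
opening: 0.0931
```

Request:
play_rows:
  increments:
    - [[-8,30,-40,0],[-8,30,-40,0]]

```text
t: 11.75
tool_pos: [0.0069, 0.2544, 0.8821]
orientation: [-2.845, -0.01, -0.166]
force: [-1.1, -0.7, 0.4]
opening: 0.0928
```

```bash
python3 -c "
from h import *
go(None)
"
```

```text
t 11.75 pos [0.0069 0.2544 0.8821] z [ 0.113  0.287 -0.951] x [ 0.993 -0.01   0.115] q [ 1.458  0.077  0.022 -0.202  2.731  1.253] open 0.0928 F [-1.1 -0.7  0.4]
```

Request:
play_rows:
  increments:
    - [[15,30,-40,0],[15,30,-40,0]]

```text
t: 11.95
tool_pos: [0.0185, 0.217, 0.8968]
orientation: [-2.792, -0.01, -0.217]
force: [-0.3, -0.5, 0.7]
opening: 0.093
```

Request:
play_rows:
  increments:
    - [[0,30,-40,0],[0,30,-40,0]]

```text
t: 12.15
tool_pos: [0.0028, 0.1795, 0.9034]
orientation: [-2.766, 0.001, -0.248]
force: [-0.7, -0.3, -0.3]
opening: 0.0929
```

```bash
python3 -c "
from h import *
go(None)
"
```

```text
t 12.15 pos [0.0028 0.1795 0.9034] z [ 0.172  0.355 -0.919] x [ 0.985 -0.033  0.172] q [ 1.738 -0.017  0.023 -0.611  2.731  1.129] open 0.0929 F [-0.7 -0.3 -0.3]
```

```bash
python3 -c "
from h import *
go((.2,.5,.75))
# fit arm: data
D=[([1.0306,.1311,1.4893,0,1.523],(.26326,.53856,.22862)),([.381,.378,1.312,0,1.455],(.6096,.2986,.1672)),([.389,.449,1.385,0,1.314],(.6066,.3038,.081)),([-.134,-.233,1.899,0,1.492],(.4561,-.0124,.1966)),([-.125,-.117,2.007,0,1.269],(.4591,-.0082,.0859)),([.926,-.367,1.432,0,2.079],(.188,.3349,.5105)),([1.186,.355,.022,.027,2.731],(.0997,.393,.7896)),([1.208,.276,.023,.021,2.731],(.0781,.3588,.8199)),([1.279,.196,.023,-.018,2.731],(.0463,.3226,.847))]
from scipy.optimize import least_squares
def f(x,res=True):
    a1,h,L2,e,L3,Lt,lat=x;o=[]
    for q,p in D:
        b=q[1]+q[2];c=b+q[4]
        r=a1+L2*np.sin(q[1])+e*np.cos(b)+L3*np.sin(b)+Lt*np.sin(c)
        z=h+L2*np.cos(q[1])-e*np.sin(b)+L3*np.cos(b)+Lt*np.cos(c)
        P=np.array([r*np.cos(q[0])-lat*np.sin(q[0]),r*np.sin(q[0])+lat*np.cos(q[0]),z]);o+=list(P-p)
    return np.array(o)
s=least_squares(f,[0,.4,.4,0,.4,.2,.05]);print(s.x.round(4),abs(s.fun).max())
"
```

```text
t 12.15 pos [0.0028 0.1795 0.9034] z [ 0.172  0.355 -0.919] x [ 0.985 -0.033  0.172] q [ 1.738 -0.017  0.023 -0.611  2.731  1.129] open 0.0929 F [-0.7 -0.3 -0.3]
shift cm [ 15.73 -23.89  28.87]
[-1.000e-04  3.190e-01  3.692e-01  6.160e-02  5.535e-01  3.676e-01
  5.100e-02] 0.0037377347967813696
```

Request:
play_rows:
  increments:
    - [[2,-3,3,0],[4,-6,6.5,0],[6,-9.5,10,0],[8,-13,13,0],[10,-16,17,0]]

```text
t: 12.65
tool_pos: [0.1035, 0.3487, 0.8375]
orientation: [-2.767, 0.002, -0.247]
force: [-0.6, 0.9, 0.2]
opening: 0.0936
```

Request:
play_rows:
  increments:
    - [[2,-3,3,0],[4,-5.5,6,0],[5,-8,8,0],[5,-8,8,0]]

```text
t: 13.05
tool_pos: [0.1668, 0.4557, 0.7938]
orientation: [-2.779, 0.003, -0.24]
force: [-0.2, 0.5, -0.7]
opening: 0.0929
```

```bash
python3 -c "
from h import *
go((.4,1.0,1.2))
"
```

```text
t 13.05 pos [0.1668 0.4557 0.7938] z [ 0.166  0.343 -0.924] x [ 0.986 -0.032  0.165] q [1.112 0.023 0.509 0.004 2.218 1.117] open 0.0929 F [-0.2  0.5 -0.7]
shift cm [ 27.97 -64.41 -15.  ]
```

Request:
play_rows:
  increments:
    - [[20,-40,-20,0],[20,-40,-20,0],[20,-40,-20,0],[20,-40,-20,0]]

```text
t: 13.45
tool_pos: [0.1998, 0.5096, 0.817]
orientation: [-2.756, 0.002, -0.249]
force: [1.0, 1.7, -0.8]
opening: 0.093
```

```bash
python3 -c "
from h import *
go(None)
"
```

```text
t 13.45 pos [0.1998 0.5096 0.817 ] z [ 0.174  0.364 -0.915] x [ 0.984 -0.035  0.173] q [1.095 0.36  0.028 0.017 2.338 1.111] open 0.093 F [ 1.   1.7 -0.8]
```

Request:
play_rows:
  increments:
    - [[20,-40,-20,0],[20,-40,-20,0]]

```text
t: 13.65
tool_pos: [0.2149, 0.5301, 0.818]
orientation: [-2.717, 0.001, -0.268]
force: [-0.5, 0.0, 1.0]
opening: 0.093
```

```bash
python3 -c "
from h import *
go(None)
"
```

```text
t 13.65 pos [0.2149 0.5301 0.818 ] z [ 0.187  0.398 -0.898] x [ 0.982 -0.04   0.187] q [1.082 0.377 0.022 0.028 2.287 1.107] open 0.093 F [-0.5  0.   1. ]
```

Request:
play_rows:
  increments:
    - [[20,-45,-10,0],[20,-45,-10,0],[20,-45,-10,0]]

```text
t: 13.95
tool_pos: [0.2398, 0.5808, 0.802]
orientation: [-2.678, 0.001, -0.287]
force: [-0.2, -0.2, 0.4]
opening: 0.093
```

Request:
play_rows:
  increments:
    - [[20,-45,-10,0],[20,-45,-10,0],[20,-45,-10,0]]

```text
t: 14.25
tool_pos: [0.2605, 0.6229, 0.7898]
orientation: [-2.637, -0.0, -0.306]
force: [-0.6, -0.1, 0.1]
opening: 0.0932
```

```bash
python3 -c "
from h import *
go(None)
"
```

```text
t 14.25 pos [0.2605 0.6229 0.7898] z [ 0.216  0.465 -0.859] x [ 0.975 -0.054  0.216] q [1.084 0.472 0.023 0.031 2.109 1.107] open 0.0932 F [-0.6 -0.1  0.1]
```

Request:
play_rows:
  increments:
    - [[18,-40,-25,0],[18,-40,-25,0],[18,-40,-25,0]]

```text
t: 14.55
tool_pos: [0.2634, 0.6247, 0.8064]
orientation: [-2.591, -0.001, -0.327]
force: [0.5, -0.2, 0.3]
opening: 0.0934
```

Request:
play_rows:
  increments:
    - [[18,-40,-25,0],[18,-40,-25,0],[18,-40,-25,0]]

```text
t: 14.85
tool_pos: [0.2652, 0.6249, 0.8244]
orientation: [-2.544, -0.001, -0.348]
force: [0.1, -0.6, -0.4]
opening: 0.0933
```

Request:
play_rows:
  increments:
    - [[18,-40,-25,0],[18,-40,-25,0],[18,-40,-25,0]]

```text
t: 15.15
tool_pos: [0.2654, 0.6221, 0.8443]
orientation: [-2.498, -0.002, -0.369]
force: [1.4, -0.4, -0.5]
opening: 0.0928
```

```bash
python3 -c "
from h import *
go(None)
"
```

```text
t 15.15 pos [0.2654 0.6221 0.8443] z [ 0.262  0.573 -0.777] x [ 0.961 -0.083  0.263] q [1.066 0.419 0.023 0.053 2.019 1.104] open 0.0928 F [ 1.4 -0.4 -0.5]
```

Request:
play_rows:
  increments:
    - [[18,-40,-25,0.14],[18,-40,-25,0.28],[18,-40,-25,0.42]]

```text
t: 15.45
tool_pos: [0.2641, 0.6161, 0.8658]
orientation: [-2.369, 0.51, -0.198]
force: [0.0, 0.4, -0.3]
opening: 0.0928
```

```bash
python3 -c "
from h import *
go(None)
"
```

```text
t 15.45 pos [0.2641 0.6161 0.8658] z [ 0.276  0.606 -0.746] x [ 0.911 -0.412  0.003] q [1.059 0.396 0.023 0.061 1.996 1.53 ] open 0.0928 F [ 0.   0.4 -0.3]
```

Jaw axis is now horizontal. Keep leaning.

Request:
play_rows:
  increments:
    - [[0,-45,-25,0],[0,-45,-25,0]]

```text
t: 15.65
tool_pos: [0.2634, 0.6124, 0.886]
orientation: [-2.324, 0.495, -0.209]
force: [0.6, -0.7, -0.9]
opening: 0.0933
```

Request:
play_rows:
  increments:
    - [[0,-45,-25,0],[0,-45,-25,0]]

```text
t: 15.85
tool_pos: [0.2611, 0.6061, 0.9078]
orientation: [-2.277, 0.482, -0.219]
force: [-0.0, -0.9, 1.2]
opening: 0.093
```

Request:
play_rows:
  increments:
    - [[0,-45,-20,0],[0,-45,-20,0]]

```text
t: 16.05
tool_pos: [0.2608, 0.6048, 0.9273]
orientation: [-2.23, 0.471, -0.229]
force: [-0.6, 0.2, -0.1]
opening: 0.093
```

Request:
play_rows:
  increments:
    - [[0,-45,-20,0],[0,-45,-20,0]]

```text
t: 16.25
tool_pos: [0.2592, 0.601, 0.9476]
orientation: [-2.183, 0.46, -0.238]
force: [0.4, -0.4, -0.9]
opening: 0.0928
```

Request:
play_rows:
  increments:
    - [[0,-45,-20,0],[0,-45,-20,0]]

```text
t: 16.45
tool_pos: [0.2562, 0.5941, 0.9694]
orientation: [-2.136, 0.45, -0.247]
force: [-0.2, -0.7, 1.0]
opening: 0.0933
```

```bash
python3 -c "
from h import *
go(None)
"
```

```text
t 16.45 pos [0.2562 0.5941 0.9694] z [ 0.339  0.751 -0.566] x [ 0.913 -0.407  0.007] q [1.029 0.298 0.023 0.101 1.854 1.523] open 0.0933 F [-0.2 -0.7  1. ]
```

```bash
cat > kin.py <<'E'
import numpy as np
from scipy.spatial.transform import Rotation as R
from scipy.optimize import least_squares
h,L2,e,L3,Lt,lat=.319,.3692,.0616,.5535,.3676,.051
lo=np.array([-2.96,-.89,.02,-1.34,0,-2.66]);hi=np.array([2.96,2.26,2.5,4.48,2.73,2.66])
def rz(a): return R.from_rotvec([0,0,a]).as_matrix()
def ry(a): return R.from_rotvec([0,a,0]).as_matrix()
C6=0
def fk(q):
    A=rz(q[0]);B=A@ry(q[1]);C=B@ry(q[2]);D=C@rz(q[3]);E=D@ry(q[4]);F=E@rz(q[5]+C6)
    p=A@[0,lat,h]+B@[0,0,L2]+C@[e,0,L3]+E@[0,0,Lt]
    return p,F
def ik(p,M,n=30,seed=0,q0=None):
    rng=np.random.default_rng(seed);best=[]
    def f(q):
        a,F=fk(q);return np.r_[(a-p)*3,R.from_matrix(F.T@M).as_rotvec()]
    for i in range(n):
        x=q0 if q0 is not None and i==0 else rng.uniform(lo,hi)
        s=least_squares(f,x,bounds=(lo-1e-9,hi+1e-9));c=np.linalg.norm(s.fun)
        if c<2e-3 and not any(np.abs(s.x-b).max()<.05 for b in best): best.append(s.x)
    return best
def pose(lean,az,roll=0):
    """lean from vertical(rad), azimuth; jaw x horizontal; x = right of the pointing direction"""
    z=np.array([np.sin(lean)*np.cos(az),np.sin(lean)*np.sin(az),-np.cos(lean)])
    x=np.array([np.sin(az),-np.cos(az),0]);y=np.cross(z,x)
    return np.stack([x,y,z],1)@rz(roll)
E
python3 - <<'E'
from h import *
from kin import *
s,p,M=st()
a,F=fk(s["q"]);print(a-p, F.T@M)
d2=np.pi/180
for az in (0,15,30,45,60,66,-30,-60,-90):
  for ln in (55,65,72,80):
    Z=pose(ln*d2,az*d2)
    g=np.array([.459,-.011,.045])+Z[:,2]*.008
    for q in ik(g,Z,n=12): print("grasp",az,ln,q.round(2))
E
```

```text
[0.00059041 0.000808   0.00044365] [[-1.00000000e+00 -7.87601708e-17  3.55274926e-16]
 [ 1.88695981e-16 -1.00000000e+00  6.13326294e-17]
 [ 4.32092248e-16  2.83090293e-17  1.00000000e+00]]
grasp 30 80 [-1.1   0.41  2.46  1.47  1.42  1.84]
grasp 45 55 [-0.87 -0.05  2.41  1.06  1.21  2.42]
grasp 45 65 [-0.97  0.16  2.37  1.17  1.32  2.2 ]
grasp 45 72 [-1.01  0.32  2.32  1.22  1.4   2.07]
grasp 45 80 [-1.05  0.5   2.25  1.26  1.51  1.95]
grasp 60 55 [-0.83  0.15  2.2   0.93  1.34  2.34]
grasp 60 65 [-0.9   0.32  2.15  1.01  1.45  2.19]
grasp 60 72 [-0.94  0.45  2.1   1.06  1.53  2.1 ]
grasp 60 80 [-0.97  0.61  2.04  1.1   1.62  2.02]
grasp 66 55 [-0.81  0.22  2.12  0.88  1.4   2.32]
grasp 66 65 [-0.87  0.39  2.06  0.96  1.5   2.19]
grasp 66 72 [-0.9   0.51  2.01  1.    1.58  2.11]
grasp 66 80 [-0.93  0.65  1.95  1.04  1.67  2.04]
grasp -30 80 [0.6  0.4  2.49 4.32 1.29 1.34]
grasp -30 80 [-2.08  2.01  2.49  1.74  1.54  0.21]
grasp -60 55 [ 0.54  0.12  2.23 -1.1   1.16  0.69]
grasp -60 65 [ 0.61  0.3   2.19 -1.23  1.28  0.88]
grasp -60 72 [ 0.65  0.43  2.14 -1.29  1.38  0.99]
grasp -90 55 [ 0.46  0.43  1.84 -0.83  1.48  0.81]
grasp -90 65 [ 0.51  0.58  1.77 -0.91  1.59  0.9 ]
grasp -90 72 [ 0.53  0.69  1.71 -0.97  1.67  0.94]
grasp -90 80 [ 0.55  0.81  1.65 -1.02  1.77  0.99]
```

Request:
play_rows:
  increments:
    - [[0,-45,-15,0],[0,-45,-15,0]]

```text
t: 16.65
tool_pos: [0.2553, 0.592, 0.989]
orientation: [-2.089, 0.439, -0.255]
force: [-0.3, 0.1, 0.5]
opening: 0.0932
```

Request:
play_rows:
  increments:
    - [[0,-45,-15,0],[0,-45,-15,0]]

```text
t: 16.85
tool_pos: [0.2535, 0.5877, 1.0093]
orientation: [-2.042, 0.429, -0.263]
force: [-0.8, -0.3, -0.4]
opening: 0.0931
```

Request:
play_rows:
  increments:
    - [[0,-45,-15,0],[0,-45,-15,0]]

```text
t: 17.05
tool_pos: [0.25, 0.58, 1.0312]
orientation: [-1.994, 0.419, -0.271]
force: [-0.1, -0.5, -0.8]
opening: 0.0932
```

Request:
play_rows:
  increments:
    - [[0,-45,-15,0],[0,-45,-15,0]]

```text
t: 17.25
tool_pos: [0.2453, 0.5696, 1.0538]
orientation: [-1.946, 0.408, -0.279]
force: [0.4, -0.7, -0.4]
opening: 0.0927
```

Request:
play_rows:
  increments:
    - [[0,-45,-15,0],[0,-45,-15,0]]

```text
t: 17.45
tool_pos: [0.2395, 0.5567, 1.0768]
orientation: [-1.898, 0.398, -0.287]
force: [-0.7, 0.7, -0.6]
opening: 0.0929
```

```bash
sed -i 's/^C6=0/C6=np.pi/' kin.py
cat > path.py <<'E'
from h import *
from kin import *
def check(pts,roll=None,n=12,M=None,q=None,verbose=True):
    s,p,M0=st(); M=M0 if M is None else M; q=s["q"] if q is None else q
    q=np.clip(q,lo+1e-6,hi-1e-6); cur=p
    for t in pts:
        t=np.array(t)
        for k in range(1,n+1):
            g=cur+(t-cur)*k/n
            f=lambda x:(lambda a:np.r_[(a[0]-g)*3,R.from_matrix(a[1].T@M).as_rotvec()])(fk(x))
            r=least_squares(f,q,bounds=(lo,hi)); q=r.x
            if np.linalg.norm(r.fun)>3e-3: print("  FAIL",g.round(3),np.linalg.norm(r.fun).round(4),q.round(2))
        cur=t
        if verbose: print("at",t.round(3),q.round(2))
    return q
E
python3 - <<'E'
from path import *
go(None)
s,p,M=st()
g=np.array([.459,-.011,.0465])+M[:,2]*.008
pre=g-M[:,2]*.12
print("g",g,"pre",pre)
hi_=pre+[0,0,.25]
q=check([(.35,.3,.6),hi_,pre,g])
E
```

```text
t 17.45 pos [0.2395 0.5567 1.0768] z [ 0.383  0.855 -0.351] x [ 0.914 -0.406  0.008] q [0.988 0.202 0.023 0.152 1.707 1.526] open 0.0929 F [-0.7  0.7 -0.6]
g [ 0.46206391 -0.00416311  0.04369477] pre [ 0.4161052  -0.10671649  0.08577326]
  FAIL [0.322 0.364 0.719] 0.0053 [-0.   -0.89  1.78  1.03  1.5   0.77]
  FAIL [0.332 0.343 0.679] 0.0373 [-0.11 -0.89  1.85  1.1   1.56  0.67]
  FAIL [0.341 0.321 0.64 ] 0.059 [-0.21 -0.89  1.92  1.16  1.62  0.57]
  FAIL [0.35 0.3  0.6 ] 0.0703 [-0.29 -0.89  2.    1.2   1.67  0.47]
at [0.35 0.3  0.6 ] [-0.29 -0.89  2.    1.2   1.67  0.47]
  FAIL [0.356 0.266 0.578] 0.0639 [-0.43 -0.89  2.05  1.24  1.77  0.38]
  FAIL [0.361 0.232 0.556] 0.0467 [-0.55 -0.89  2.1   1.28  1.85  0.29]
  FAIL [0.367 0.198 0.534] 0.0199 [-0.67 -0.89  2.15  1.29  1.92  0.22]
at [ 0.416 -0.107  0.336] [-1.09 -0.03  1.9   0.96  2.04 -0.59]
at [ 0.416 -0.107  0.086] [-1.09  0.44  1.93  0.84  1.73 -0.99]
at [ 0.462 -0.004  0.044] [-0.89  0.46  2.03  0.99  1.55 -1.01]
```

Run:
```python
from path import *
s,p,M=st()
g=np.array([.459,-.011,.0465])+M[:,2]*.008
pre=g-M[:,2]*.12
for via in ([(.5,.45,.8),(.6,.2,.55)],[(.55,.4,.8),(.6,.15,.5)]):
  print(via);q=check(via+[pre+[0,0,.2],pre,g])
# pour
for dy in (0,.03):
  for roll in (np.pi,):
    a=np.array([.632,-.044+dy,.12]); 
    for qq in ik(a,M@rz(roll),n=15): print("pour",dy,qq.round(2))
    for qq in ik(a,M,n=15): print("pour roll0",dy,qq.round(2))
u=M@rz(np.pi)@(M.T@[0,0,1]);print("mouth dir",u)
```

```text
[(0.5, 0.45, 0.8), (0.6, 0.2, 0.55)]
at [0.5  0.45 0.8 ] [ 0.23 -0.31  1.29  0.89  1.29  0.81]
at [0.6  0.2  0.55] [-0.35 -0.24  1.69  1.21  1.55  0.12]
at [ 0.416 -0.107  0.286] [-1.09  0.04  1.93  0.93  1.98 -0.68]
at [ 0.416 -0.107  0.086] [-1.09  0.44  1.93  0.84  1.73 -0.99]
at [ 0.462 -0.004  0.044] [-0.89  0.46  2.03  0.99  1.55 -1.01]
[(0.55, 0.4, 0.8), (0.6, 0.15, 0.5)]
at [0.55 0.4  0.8 ] [ 0.08 -0.23  1.22  0.99  1.38  0.72]
at [0.6  0.15 0.5 ] [-0.45 -0.19  1.74  1.21  1.6  -0.  ]
at [ 0.416 -0.107  0.286] [-1.09  0.04  1.93  0.93  1.98 -0.68]
at [ 0.416 -0.107  0.086] [-1.09  0.44  1.93  0.84  1.73 -0.99]
at [ 0.462 -0.004  0.044] [-0.89  0.46  2.03  0.99  1.55 -1.01]
pour 0 [-0.71  0.57  1.64  1.11  1.58  2.44]
pour roll0 0 [-0.71  0.57  1.64  1.11  1.58 -0.71]
pour 0.03 [-0.68  0.54  1.69  1.14  1.54  2.43]
pour roll0 0.03 [-0.68  0.54  1.69  1.14  1.54 -0.71]
mouth dir [-0.26859353 -0.5993461  -0.7540834 ]
```

```bash
cat > tgt.py <<'E'
import sys
from h import *
go([float(a) for a in sys.argv[1:4]])
E
python3 tgt.py .5 .45 .8;python3 - <<'E'
from h import *
s,p,M=st()
print(M.T@(np.array([.6,.2,.55])-[.5,.45,.8])*100, M.T@(np.array([.416,-.107,.286])-[.6,.2,.55])*100)
E
```

```text
t 17.45 pos [0.2395 0.5567 1.0768] z [ 0.383  0.855 -0.351] x [ 0.914 -0.406  0.008] q [0.988 0.202 0.023 0.152 1.707 1.526] open 0.0929 F [-0.7  0.7 -0.6]
shift cm [27.92 25.84 10.57]
[19.09884159 30.13864845 -8.76904323] [ -4.54591676  37.14944292 -24.02630916]
```

Request:
play_rows:
  increments:
    - [[3,3,1,0],[6.5,6,2.5,0],[10,9,4,0],[13.5,12.5,5,0],[17,15.5,6.5,0]]

```text
t: 17.95
tool_pos: [0.3654, 0.5049, 0.9445]
orientation: [-1.896, 0.397, -0.287]
force: [-0.4, 1.4, 0.0]
opening: 0.0928
```

```bash
python3 tgt.py .5 .45 .8
```

```text
t 17.95 pos [0.3654 0.5049 0.9445] z [ 0.383  0.855 -0.348] x [ 0.914 -0.406  0.008] q [ 0.531 -0.269  0.932  0.588  1.374  1.19 ] open 0.0928 F [-0.4  1.4  0. ]
shift cm [14.41 13.5   5.5 ]
```

Request:
play_rows:
  increments:
    - [[3.5,3.5,1.5,0],[7.5,7,3,0],[11,10.5,4.5,0],[14.5,14,5,0],[17,17,4,0]]

```text
t: 18.45
tool_pos: [0.5148, 0.4147, 0.769]
orientation: [-1.897, 0.399, -0.284]
force: [0.4, 0.3, -0.7]
opening: 0.0927
```

```bash
python3 tgt.py .6 .2 .55
```

```text
t 18.45 pos [0.5148 0.4147 0.769 ] z [ 0.382  0.855 -0.35 ] x [ 0.914 -0.406  0.005] q [ 0.131 -0.337  1.37   0.966  1.326  0.711] open 0.0927 F [ 0.4  0.3 -0.7]
shift cm [16.39 26.25 -7.45]
```

Request:
play_rows:
  increments:
    - [[2.5,4,-1,0],[5,8,-2.5,0],[8,12.5,-3.5,0],[10.5,17,-5,0],[13,21,-6,0]]

```text
t: 18.95
tool_pos: [0.5796, 0.2466, 0.5986]
orientation: [-1.896, 0.399, -0.286]
force: [1.2, 0.5, -0.2]
opening: 0.0925
```

```bash
python3 tgt.py .416 -.107 .286
```

```text
t 18.95 pos [0.5796 0.2466 0.5986] z [ 0.384  0.855 -0.349] x [ 0.913 -0.407  0.006] q [-0.266 -0.31   1.668  1.189  1.503  0.248] open 0.0925 F [ 1.2  0.5 -0.2]
shift cm [ -0.75  42.88 -25.61]
```

Request:
play_rows:
  increments:
    - [[1,4,-2,0],[1,8,-4,0],[1,12,-6,0],[1,16,-9,0],[0,20,-12,0]]

```text
t: 19.45
tool_pos: [0.506, 0.0792, 0.4525]
orientation: [-1.895, 0.4, -0.287]
force: [0.0, -0.3, 0.2]
opening: 0.093
```

```bash
python3 tgt.py .416 -.107 .286
```

```text
t 19.45 pos [0.506  0.0792 0.4525] z [ 0.384  0.855 -0.348] x [ 0.913 -0.408  0.006] q [-0.688 -0.329  1.946  1.193  1.803 -0.146] open 0.093 F [ 0.  -0.3  0.2]
shift cm [ -0.73  22.8  -13.58]
```

Request:
play_rows:
  increments:
    - [[0,4,-3,0],[0,8,-6,0],[-0.5,12.5,-8.5,0],[-0.7,17,-11,0],[-0.7,21,-13.5,0]]

```text
t: 19.95
tool_pos: [0.4187, -0.1002, 0.3029]
orientation: [-1.896, 0.4, -0.288]
force: [1.2, -0.8, 0.7]
opening: 0.0933
```

Run:
```python
from h import *
for n in ('scene','wrist'):
  p,d=read_camera(n);cv2.imwrite('pics/%s7.png'%n,p);np.save('pics/%s7.npy'%n,d)
  P=pts(camera_params(n),d)
  hs=cv2.cvtColor(p,cv2.COLOR_BGR2HSV);m=(cv2.inRange(hs,(60,80,15),(95,255,255))>0)&(d>0)&(abs(P[...,0]-.46)<.06)&(abs(P[...,1]+.01)<.07)&(P[...,2]>.01)
  q=P[m];print(n,len(q),q.min(0).round(3),q.max(0).round(3))
  t=q[q[:,2]>.083];
  if len(t)>5: print(cv2.minEnclosingCircle(t[:,:2].astype(np.float32)))
s,p,M=st(); go(np.array([.459,-.011,.0465])-M[:,2]*.112)
```

```text
scene 553 [ 0.425 -0.044  0.011] [0.492 0.013 0.091]
((0.47741061449050903, -0.022642668336629868), 0.022932853549718857)
wrist 1631 [ 0.429 -0.043  0.01 ] [0.489 0.018 0.095]
((0.4551408290863037, -0.021330496296286583), 0.028156636282801628)
t 20.05 pos [ 0.4182 -0.1013  0.2998] z [ 0.386  0.855 -0.345] x [ 0.911 -0.412 -0.001] q [-1.086  0.011  1.937  0.947  1.992 -0.635] open 0.0929 F [-0.2  0.9  0. ]
shift cm [2.000e-02 2.035e+01 6.850e+00]
```

View pics/scene7.png

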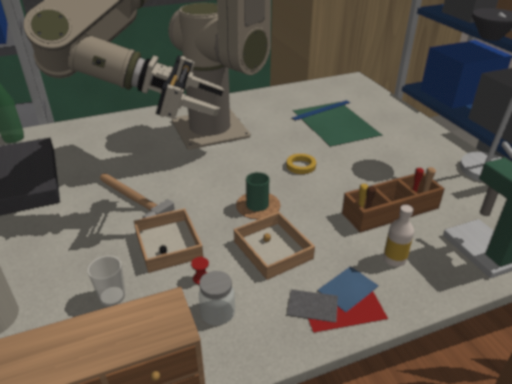

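View pics/wrist7.png

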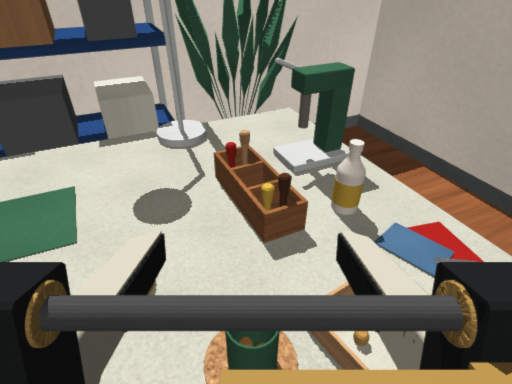

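Request:
play_rows:
  increments:
    - [[0,4,1.5,0],[0,8,3,0],[0,12.5,4.5,0],[0,17,6,0],[0,20,6.8,0]]

```text
t: 20.55
tool_pos: [0.4157, -0.1051, 0.0865]
orientation: [-1.89, 0.409, -0.282]
force: [0.4, 0.2, 0.7]
opening: 0.0929
```

Request:
play_rows:
  increments:
    - [[0,0,0,0]]

```text
t: 20.65
tool_pos: [0.415, -0.1034, 0.0843]
orientation: [-1.886, 0.412, -0.278]
force: [-0.1, 0.7, 0.6]
opening: 0.0931
```

Run:
```python
from h import *
s,p,M=st(); go(np.array([.459,-.0122,.048])+M[:,2]*.008)
p,d=read_camera('wrist');cv2.imwrite('pics/w8.png',p)
P=pts(camera_params('wrist'),d)
hs=cv2.cvtColor(p,cv2.COLOR_BGR2HSV);m=(cv2.inRange(hs,(60,80,15),(95,255,255))>0)&(d>0)&(abs(P[...,0]-.46)<.06)&(abs(P[...,1]+.01)<.07)&(P[...,2]>.01)
q=P[m];print(len(q),q.min(0).round(3),q.max(0).round(3)); l=(q-p[0,0]*0-st()[1])@M; print("tool frame x range",l[:,0].min(),l[:,0].max())
go(np.array([.459,-.0122,.048])+M[:,2]*.008)
```

```text
t 20.65 pos [ 0.415  -0.1034  0.0843] z [ 0.385  0.857 -0.343] x [ 0.911 -0.412 -0.007] q [-1.093  0.442  1.935  0.841  1.728 -0.981] open 0.0931 F [-0.1  0.7  0.6]
shift cm [ 0.28 -0.06 11.55]
8448 [ 0.428 -0.046  0.01 ] [0.49  0.016 0.093]
tool frame x range -0.026804708866423603 0.03284771497876768
t 20.7 pos [ 0.4155 -0.104   0.0861] z [ 0.386  0.856 -0.343] x [ 0.911 -0.412 -0.005] q [-1.093  0.438  1.934  0.842  1.73  -0.98 ] open 0.0931 F [ 0.3 -0.   0.5]
shift cm [ 0.19  0.09 11.65]
```

View pics/w8.png

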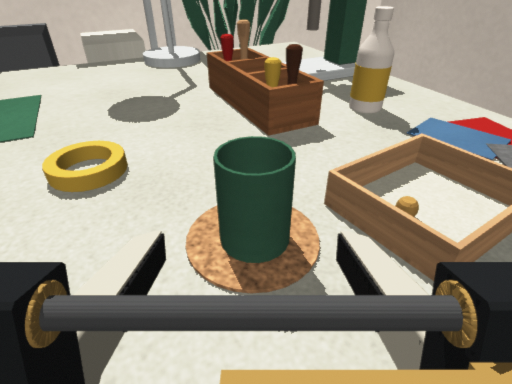

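Request:
play_rows:
  increments:
    - [[0.2,0,2.5,0],[0.3,0,5,0],[0.3,0,7.5,0],[0.3,0,10,0],[0.3,0,11.6,0]]

```text
t: 21.2
tool_pos: [0.4644, -0.0055, 0.0481]
orientation: [-1.888, 0.408, -0.282]
force: [-1.0, 0.1, 1.2]
opening: 0.0932
```

Request:
play_rows:
  increments:
    - [[0,0,0,0]]

```text
t: 21.3
tool_pos: [0.4648, -0.0042, 0.0492]
orientation: [-1.889, 0.406, -0.282]
force: [0.1, -0.5, 0.0]
opening: 0.0929
```

Run:
```python
from h import *
s,p,M=st(); go(np.array([.459,-.0125,.048])+M[:,2]*.008)
```

```text
t 21.3 pos [ 0.4648 -0.0042  0.0492] z [ 0.385  0.857 -0.344] x [ 0.912 -0.41  -0.001] q [-0.89   0.451  2.032  0.994  1.558 -0.991] open 0.0929 F [ 0.1 -0.5  0. ]
shift cm [-0.18  0.45 -0.09]
```

Request:
play_rows:
  increments:
    - [[-0.1,0.3,-0.1,0],[-0.15,0.5,-0.1,0]]

```text
t: 21.5
tool_pos: [0.4628, -0.0073, 0.0456]
orientation: [-1.89, 0.405, -0.284]
force: [0.4, 0.1, 0.1]
opening: 0.0927
```

Request:
play_rows:
  increments:
    - [[0,0,0,0],[0,0,0,0],[0,0,0,0],[0,0,0,0],[0,0,0,0]]
  jaw: 5.5
  squeeze: 35

```text
t: 22.0
tool_pos: [0.4627, -0.0074, 0.0456]
orientation: [-1.89, 0.405, -0.284]
force: [-0.9, -2.4, 1.6]
opening: 0.0619
```

Run:
```python
from h import *
s,p,M=st(); go(None)
p,d=read_camera('wrist');cv2.imwrite('pics/w9.png',p)
```

```text
t 22.0 pos [ 0.4627 -0.0074  0.0456] z [ 0.386  0.856 -0.344] x [ 0.912 -0.41   0.001] q [-0.898  0.461  2.028  0.988  1.558 -1.001] open 0.0619 F [-0.9 -2.4  1.6]
```

View pics/w9.png

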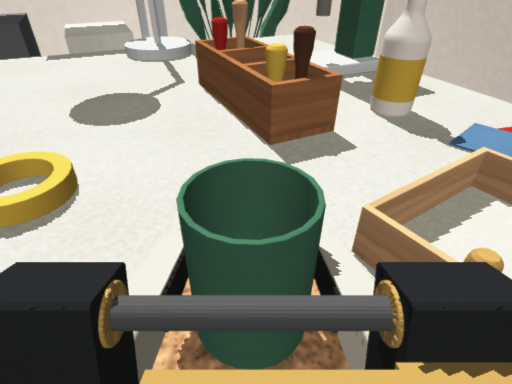

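Run:
```python
from path import *
s,p,M=st(); go((.463,-.0074,.13)); go((.625,-.015,.13)); check([(.463,-.0074,.13),(.625,-.015,.13),(.625,-.015,.102)])
```

```text
t 22.05 pos [ 0.4627 -0.0074  0.0456] z [ 0.385  0.856 -0.344] x [ 0.912 -0.41   0.001] q [-0.898  0.461  2.028  0.988  1.558 -1.001] open 0.0619 F [-0.2 -0.5  1.3]
shift cm [ 0.03 -7.92 -2.9 ]
t 22.05 pos [ 0.4627 -0.0074  0.0456] z [ 0.385  0.856 -0.344] x [ 0.912 -0.41   0.001] q [-0.898  0.461  2.028  0.988  1.558 -1.001] open 0.0619 F [-0.2 -0.5  1.3]
shift cm [15.12 -9.96  2.7 ]
at [ 0.463 -0.007  0.13 ] [-0.9   0.24  2.08  0.99  1.65 -0.86]
at [ 0.625 -0.015  0.13 ] [-0.69  0.51  1.71  1.14  1.56 -0.7 ]
at [ 0.625 -0.015  0.102] [-0.69  0.56  1.7   1.14  1.54 -0.74]
```

Request:
play_rows:
  increments:
    - [[0,-1,-0.4,0],[0,-2.5,-0.9,0],[0,-4.5,-1.6,0],[0,-6.5,-2.4,0],[0,-7.9,-2.9,0]]

```text
t: 22.55
tool_pos: [0.4627, -0.0075, 0.1314]
orientation: [-1.891, 0.404, -0.285]
force: [0.7, -0.5, -1.8]
opening: 0.0618
```

```bash
python3 tgt.py .625 -.015 .13
```

```text
t 22.55 pos [ 0.4627 -0.0075  0.1314] z [ 0.386  0.856 -0.345] x [ 0.912 -0.41   0.002] q [-0.898  0.233  2.08   0.993  1.654 -0.855] open 0.0618 F [ 0.7 -0.5 -1.8]
shift cm [15.11 -1.9   5.66]
```

Request:
play_rows:
  increments:
    - [[1.5,-0.2,0.5,0],[4.5,-0.5,1.6,0],[8,-1,3,0],[11.5,-1.5,4.3,0],[14,-1.8,5.2,0]]

```text
t: 23.05
tool_pos: [0.6149, -0.0145, 0.1314]
orientation: [-1.891, 0.403, -0.285]
force: [-0.1, 0.4, -1.5]
opening: 0.0621
```

Request:
play_rows:
  increments:
    - [[1,0,0.4,0],[1,0,0.4,0]]

```text
t: 23.25
tool_pos: [0.6264, -0.0147, 0.1306]
orientation: [-1.892, 0.401, -0.285]
force: [-0.8, 0.2, -2.0]
opening: 0.0618
```

```bash
python3 tgt.py .625 -.015 .102
python3 - <<'E'
from h import *
for n in ('scene','wrist'):
  p,d=read_camera(n);cv2.imwrite('pics/%s10.png'%n,p)
E
```

```text
t 23.25 pos [ 0.6264 -0.0147  0.1306] z [ 0.384  0.856 -0.346] x [ 0.913 -0.408  0.004] q [-0.682  0.509  1.71   1.136  1.555 -0.695] open 0.0618 F [-0.8  0.2 -2. ]
shift cm [-0.13  2.71  0.91]
```

View pics/scene10.png

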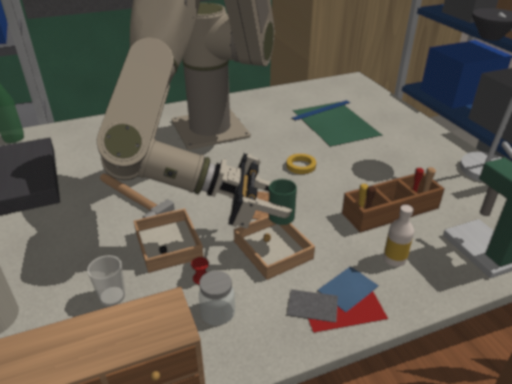

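View pics/wrist10.png

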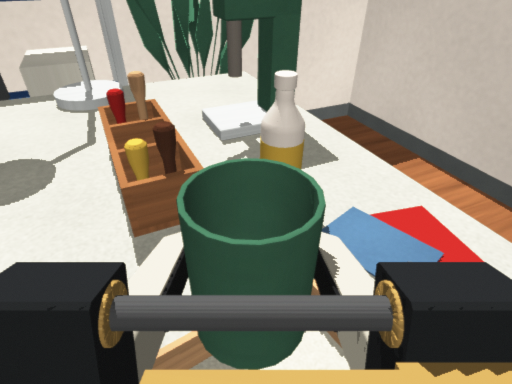

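Request:
play_rows:
  increments:
    - [[0,0.5,0.2,0.1],[0,1,0.3,0.24],[-0.1,1.4,0.5,0.38],[-0.1,1.4,0.5,0.52],[-0.1,1.4,0.5,0.66]]

```text
t: 23.85
tool_pos: [0.6225, -0.0143, 0.1149]
orientation: [-1.649, 0.996, 0.163]
force: [-0.0, -0.7, -2.9]
opening: 0.0618
```

Request:
play_rows:
  increments:
    - [[0,0,0,0.14],[0,0,0,0.28],[0,0,0,0.42],[0,0,0,0.56],[0,0,0,0.7]]

```text
t: 24.35
tool_pos: [0.6214, -0.0143, 0.1149]
orientation: [-1.233, 1.544, 0.631]
force: [-1.2, 0.2, -2.1]
opening: 0.0617
```

```bash
python3 tgt.py .625 -.015 .115
python3 - <<'E'
from h import *
s,p,M=st(); print("y",M[:,1], np.arctan2(M[2,0],-M[2,1]))
E
```

```text
t 24.35 pos [ 0.6214 -0.0143  0.1149] z [ 0.384  0.856 -0.345] x [ 0.041 -0.389 -0.92 ] q [-0.687  0.532  1.717  1.134  1.546  0.653] open 0.0617 F [-1.2  0.2 -2.1]
shift cm [ 0.04 -0.36  0.08]
y [-0.92231542  0.33926612 -0.18502101] -1.3723776995728094
```

Request:
play_rows:
  increments:
    - [[0,0,0,0.14],[0,0,0,0.28],[0,0,0,0.42],[0,0,0,0.56],[0,0,0,0.7]]

```text
t: 24.85
tool_pos: [0.6202, -0.0143, 0.115]
orientation: [-0.657, 1.981, 1.074]
force: [0.2, 0.1, -1.2]
opening: 0.0623
```

Request:
play_rows:
  increments:
    - [[0,0,0,0.14],[0,0,0,0.28],[0,0,0,0.42],[0,0,0,0.56],[0,0,0,0.7]]

```text
t: 25.35
tool_pos: [0.6191, -0.0144, 0.1152]
orientation: [0.075, 2.27, 1.468]
force: [0.1, 0.4, -1.1]
opening: 0.0616
```

```bash
python3 tgt.py .625 -.015 .10
python3 - <<'E'
from h import *
s,p,M=st(); print("y",M[:,1], np.arctan2(M[2,0],-M[2,1]))
p,d=read_camera('scene');cv2.imwrite('pics/s11.png',p)
p,d=read_camera('top');cv2.imwrite('pics/t11.png',cv2.resize(p[90:230,200:400],None,fx=3.5,fy=3.5))
E
```

```text
t 25.35 pos [ 0.6191 -0.0144  0.1152] z [ 0.384  0.856 -0.344] x [-0.904  0.275 -0.327] q [-0.69   0.528  1.722  1.133  1.548  2.064] open 0.0616 F [ 0.1  0.4 -1.1]
shift cm [-0.05 -1.47  0.7 ]
y [-0.18531738  0.43710724  0.88011064] -2.7860771932861046
```

View pics/s11.png

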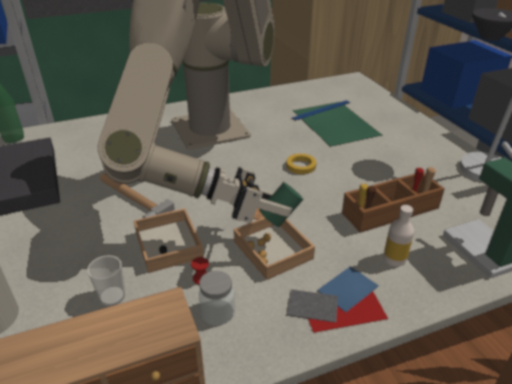

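View pics/t11.png

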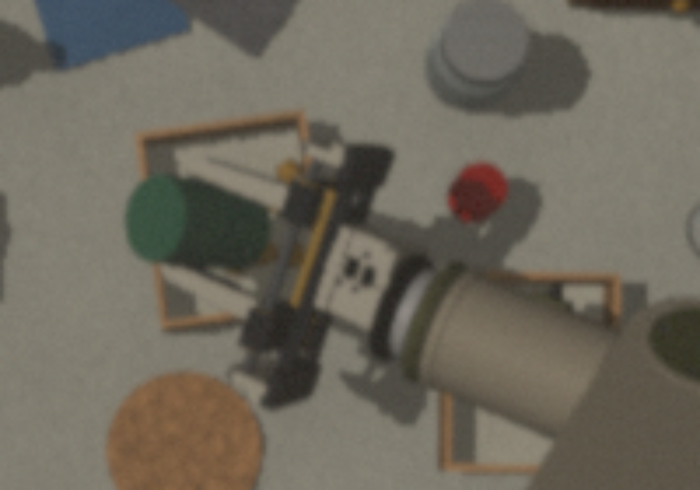

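Request:
play_rows:
  increments:
    - [[0,-0.3,0.1,0.1],[0,-0.6,0.3,0.2],[0,-0.9,0.4,0.3],[0,-0.9,0.4,0.33],[0,-0.9,0.4,0.33]]

```text
t: 25.95
tool_pos: [0.6221, -0.0149, 0.106]
orientation: [0.462, 2.338, 1.622]
force: [-0.6, -0.1, -0.7]
opening: 0.062
```

Request:
play_rows:
  increments:
    - [[0,0,0,0],[0,0,0,0],[0,0,0,0],[0,0,0,0],[0,0,0,0]]

```text
t: 26.45
tool_pos: [0.6221, -0.0149, 0.106]
orientation: [0.461, 2.338, 1.622]
force: [0.3, -0.0, -1.7]
opening: 0.0619
```

Request:
play_rows:
  increments:
    - [[0,0,0,0],[0,0,0,0],[0,0,0,0],[0,0,0,0],[0,0,0,0]]

```text
t: 26.95
tool_pos: [0.6221, -0.0149, 0.106]
orientation: [0.461, 2.338, 1.622]
force: [0.2, 0.7, -1.6]
opening: 0.0617
```

```bash
python3 tgt.py .625 -.015 .13
python3 - <<'E'
from h import *
s,p,M=st(); print("y",M[:,1], np.arctan2(M[2,0],-M[2,1]))
p,d=read_camera('scene');cv2.imwrite('pics/s12.png',cv2.resize(p[160:300,180:360],None,fx=4,fy=4))
p,d=read_camera('wrist');cv2.imwrite('pics/w12.png',p)
E
```

```text
t 26.95 pos [ 0.6221 -0.0149  0.106 ] z [ 0.385  0.857 -0.344] x [-0.916  0.399 -0.031] q [-0.687  0.552  1.711  1.135  1.541  2.377] open 0.0617 F [ 0.2  0.7 -1.6]
shift cm [-0.35  2.28 -0.72]
y [0.11111851 0.32726658 0.93837586] -3.1089164279434716
```

View pics/s12.png

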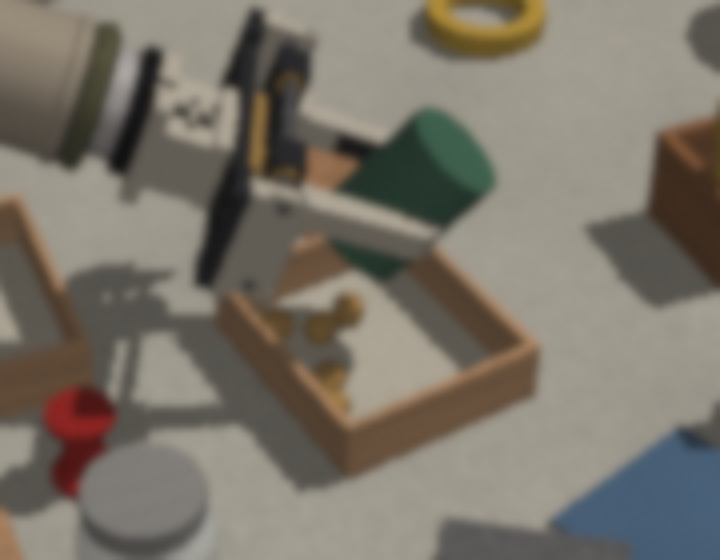

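View pics/w12.png

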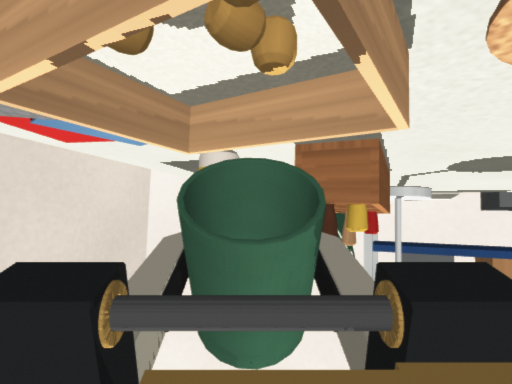

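Request:
play_rows:
  increments:
    - [[0,1,-0.3,0],[0,2,-0.7,0],[0,3,-1,-0.14],[0,3,-1,-0.28],[0,3,-1,-0.42]]

```text
t: 27.55
tool_pos: [0.6221, -0.014, 0.1394]
orientation: [-0.043, 2.238, 1.413]
force: [-0.9, -0.5, -1.2]
opening: 0.0617
```

Request:
play_rows:
  increments:
    - [[0,0,0,-0.14],[0,0,0,-0.28],[0,0,0,-0.42],[0,0,0,-0.56],[0,0,0,-0.7]]

```text
t: 28.05
tool_pos: [0.6224, -0.0142, 0.1407]
orientation: [-0.752, 1.924, 1.009]
force: [-0.9, 0.3, -0.9]
opening: 0.0616
```

Request:
play_rows:
  increments:
    - [[0,0,0,-0.14],[0,0,0,-0.28],[0,0,0,-0.42],[0,0,0,-0.56],[0,0,0,-0.7]]

```text
t: 28.55
tool_pos: [0.6226, -0.0144, 0.142]
orientation: [-1.304, 1.469, 0.56]
force: [0.1, 0.5, -0.9]
opening: 0.0618
```

Request:
play_rows:
  increments:
    - [[0,0,0,-0.14],[0,0,0,-0.28],[0,0,0,-0.42],[0,0,0,-0.56],[0,0,0,-0.7]]

```text
t: 29.05
tool_pos: [0.6229, -0.0146, 0.1434]
orientation: [-1.696, 0.908, 0.09]
force: [0.1, -0.8, -1.6]
opening: 0.0618
```

Run:
```python
from h import *
s,p,M=st(); go(None);print("turn", -np.arctan2(M[2,0],-M[2,1]))
```

```text
t 29.05 pos [ 0.6229 -0.0146  0.1434] z [ 0.386  0.855 -0.345] x [ 0.698 -0.516 -0.498] q [-0.686  0.478  1.724  1.135  1.564 -0.117] open 0.0618 F [ 0.1 -0.8 -1.6]
turn 0.5587602966051216
```

Request:
play_rows:
  increments:
    - [[0,0,0,-0.14],[0,0,0,-0.28],[0,0,0,-0.42],[0,0,0,-0.54],[0,0,0,-0.56]]

```text
t: 29.55
tool_pos: [0.6232, -0.0148, 0.1445]
orientation: [-1.891, 0.402, -0.288]
force: [0.5, -0.3, -2.1]
opening: 0.0617
```

Request:
play_rows:
  increments:
    - [[0,0,0,0]]

```text
t: 29.65
tool_pos: [0.6233, -0.0149, 0.1453]
orientation: [-1.891, 0.404, -0.287]
force: [0.4, -0.2, -1.4]
opening: 0.062
```

Run:
```python
from h import *
s,p,M=st(); go((.4625,-.006,.13));print("roll", np.arctan2(M[2,0],-M[2,1]))
```

```text
t 29.65 pos [ 0.6233 -0.0149  0.1453] z [ 0.387  0.855 -0.345] x [ 0.912 -0.411  0.004] q [-0.686  0.474  1.724  1.135  1.565 -0.676] open 0.062 F [ 0.4 -0.2 -1.4]
shift cm [-15.03   3.38  -4.94]
roll 0.0037332714425687414
```

Request:
play_rows:
  increments:
    - [[-2.5,0.3,-0.9,0],[-6,0.8,-2,0],[-9.5,1.5,-3.2,0],[-12.5,2.5,-4.2,0],[-14.5,3.2,-4.8,0]]

```text
t: 30.15
tool_pos: [0.4664, -0.0061, 0.1313]
orientation: [-1.89, 0.407, -0.285]
force: [-0.4, -0.6, -0.9]
opening: 0.0616
```

Request:
play_rows:
  increments:
    - [[-0.5,0,0,0],[-0.5,0,0,0],[-0.5,0,0,0]]

```text
t: 30.45
tool_pos: [0.4629, -0.0046, 0.1319]
orientation: [-1.891, 0.408, -0.286]
force: [-0.0, -0.2, -0.8]
opening: 0.0617
```

```bash
python3 tgt.py .4625 -.006 .05
python3 - <<'E'
from h import *
p,d=read_camera('top');cv2.imwrite('pics/t13.png',cv2.resize(p[90:250,200:400],None,fx=3.5,fy=3.5,interpolation=cv2.INTER_CUBIC))
p,d=read_camera('scene');cv2.imwrite('pics/s13.png',cv2.resize(p[160:300,180:360],None,fx=4,fy=4,interpolation=cv2.INTER_CUBIC))
E
```

```text
t 30.45 pos [ 0.4629 -0.0046  0.1319] z [ 0.388  0.854 -0.346] x [ 0.911 -0.413  0.001] q [-0.894  0.225  2.088  0.997  1.65  -0.851] open 0.0617 F [-0.  -0.2 -0.8]
shift cm [0.01 7.74 2.7 ]
```

View pics/t13.png

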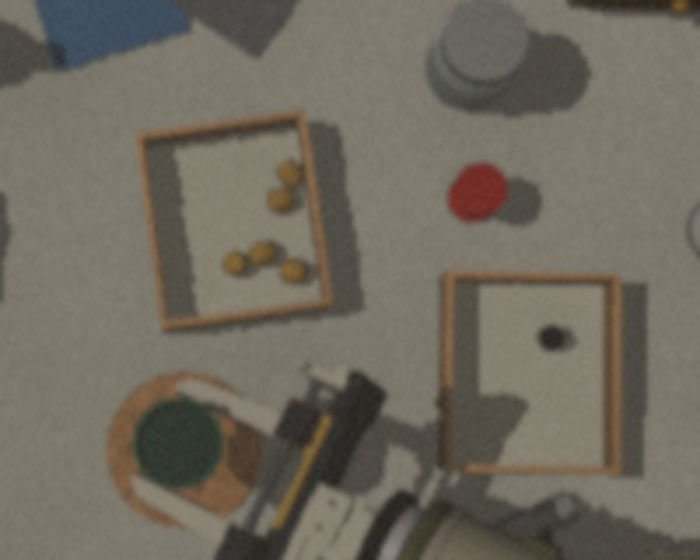

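View pics/s13.png

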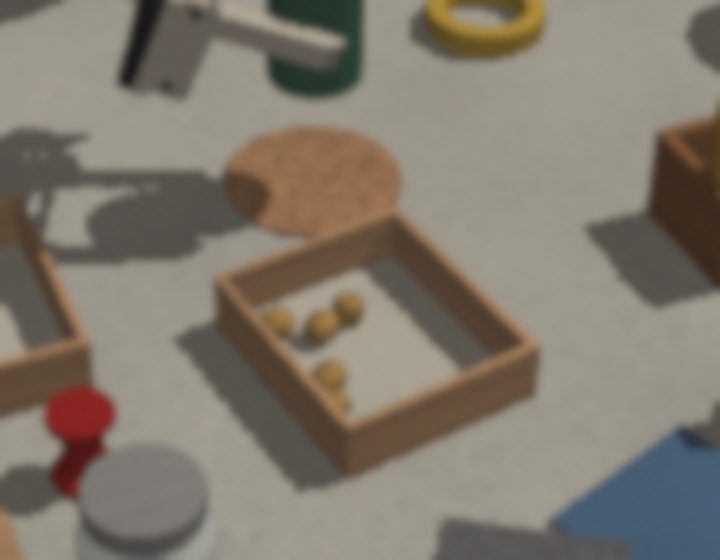

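Request:
play_rows:
  increments:
    - [[0,2,0.7,0],[0,4,1.4,0],[0,6,2.1,0],[0,7.2,2.5,0],[0,7.7,2.7,0]]

```text
t: 31.05
tool_pos: [0.4626, -0.0054, 0.0492]
orientation: [-1.89, 0.407, -0.284]
force: [-0.0, -0.2, -1.6]
opening: 0.0623
```

Request:
play_rows:
  increments:
    - [[0,0,0,0]]

```text
t: 31.15
tool_pos: [0.4629, -0.0052, 0.0489]
orientation: [-1.89, 0.407, -0.283]
force: [0.5, 0.1, -1.5]
opening: 0.0621
```

```bash
python3 tgt.py .4625 -.006 .0458
```

```text
t 31.15 pos [ 0.4629 -0.0052  0.0489] z [ 0.386  0.856 -0.345] x [ 0.912 -0.411 -0.001] q [-0.894  0.448  2.035  0.991  1.558 -0.993] open 0.0621 F [ 0.5  0.1 -1.5]
shift cm [-0.    0.32  0.02]
```

Request:
play_rows:
  increments:
    - [[0,0.15,0.02,0],[0,0.25,0.02,0],[0,0.32,0.02,0]]

```text
t: 31.45
tool_pos: [0.4628, -0.0063, 0.0462]
orientation: [-1.891, 0.407, -0.284]
force: [-0.1, -1.0, -0.5]
opening: 0.062
```

Request:
play_rows:
  increments:
    - [[0,0.05,0.02,0],[0,0.05,0.02,0]]

```text
t: 31.65
tool_pos: [0.463, -0.0065, 0.0459]
orientation: [-1.891, 0.406, -0.284]
force: [0.7, -0.3, -1.4]
opening: 0.062
```

Request:
play_rows:
  increments:
    - [[0,0.1,0.03,0],[0,0.1,0.03,0]]

```text
t: 31.85
tool_pos: [0.463, -0.0066, 0.0456]
orientation: [-1.89, 0.405, -0.285]
force: [-3.4, -1.6, 4.6]
opening: 0.0619
```

Run:
```python
from h import *
go((.4625,-.006,.0458))
p,d=read_camera('scene');cv2.imwrite('pics/s14.png',cv2.resize(p[140:260,190:340],None,fx=5,fy=5,interpolation=cv2.INTER_CUBIC))
```

```text
t 31.85 pos [ 0.463  -0.0066  0.0456] z [ 0.386  0.856 -0.344] x [ 0.912 -0.411  0.001] q [-0.896  0.46   2.029  0.99   1.557 -1.001] open 0.0619 F [-3.4 -1.6  4.6]
shift cm [-0.07 -0.03  0.02]
```

View pics/s14.png

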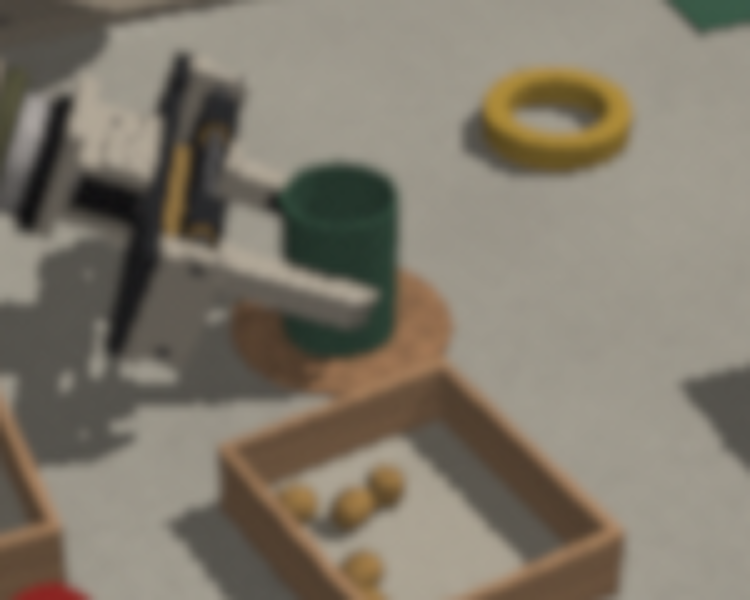

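Touching the mat. Open, then back out along the tool axis.

Request:
play_rows:
  increments:
    - [[0,0,0,0],[0,0,0,0],[0,0,0,0],[0,0,0,0],[0,0,0,0]]
  jaw: 9.3

```text
t: 32.4
tool_pos: [0.463, -0.0066, 0.0455]
orientation: [-1.89, 0.406, -0.285]
force: [-0.8, -0.5, 0.6]
opening: 0.0923
```

Request:
play_rows:
  increments:
    - [[0,0,-1.5,0],[0,0,-4,0],[0,0,-7,0],[0,0,-10,0],[0,0,-13,0]]

```text
t: 32.9
tool_pos: [0.4118, -0.1196, 0.091]
orientation: [-1.89, 0.406, -0.284]
force: [0.1, -1.6, 0.1]
opening: 0.0929
```

Request:
play_rows:
  increments:
    - [[0,-3,-2,0],[0,-6,-4,0],[0,-9,-6,0],[0,-12,-8,0],[0,-12,-8,0]]

```text
t: 33.4
tool_pos: [0.398, -0.1535, 0.2354]
orientation: [-1.896, 0.404, -0.291]
force: [-0.6, -0.2, -1.1]
opening: 0.093
```

Request:
play_rows:
  increments:
    - [[0,0,0,0],[0,0,0,0],[0,0,0,0]]

```text
t: 33.7
tool_pos: [0.3977, -0.1532, 0.2347]
orientation: [-1.895, 0.405, -0.289]
force: [-0.4, 0.0, 0.6]
opening: 0.093
```

Run:
```python
from h import *
go(None)
p,d=read_camera('scene');cv2.imwrite('pics/s15.png',p)
p,d=read_camera('top');cv2.imwrite('pics/t15.png',cv2.resize(p[90:290,140:440],None,fx=2.6,fy=2.6,interpolation=cv2.INTER_CUBIC))
P=pts(camera_params('top'),d)
m=(d>0)&(P[...,2]>.08)&(P[...,2]<.1)&(abs(P[...,0]-.46)<.05)&(abs(P[...,1]+.01)<.05)
print(m.sum(),cv2.minEnclosingCircle(P[m][:,:2].astype(np.float32)),P[m][:,2].min(),P[m][:,2].max())
hs=cv2.cvtColor(p,cv2.COLOR_BGR2HSV);m=(cv2.inRange(hs,(3,70,60),(20,255,255))>0);m[:190]=0;m[250:]=0;m[:,:220]=0;m[:,285:]=0
uv=np.argwhere(m);(cv,cu),rr=cv2.minEnclosingCircle(uv.astype(np.float32));print(onz(camera_params('top'),cu,cv,.004),rr)
```

```text
t 33.7 pos [ 0.3977 -0.1532  0.2347] z [ 0.388  0.853 -0.349] x [ 0.911 -0.412  0.006] q [-1.166  0.195  1.872  0.851  1.97  -0.794] open 0.093 F [-0.4  0.   0.6]
104 ((0.459811806678772, -0.012845272198319435), 0.030777696520090103) 0.08158420105221853 0.09587616044839709
[ 0.45812002 -0.01091782  0.004     ] 22.203702926635742
```

View pics/s15.png

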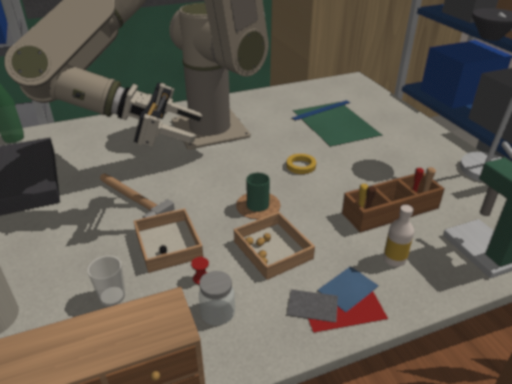

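View pics/t15.png

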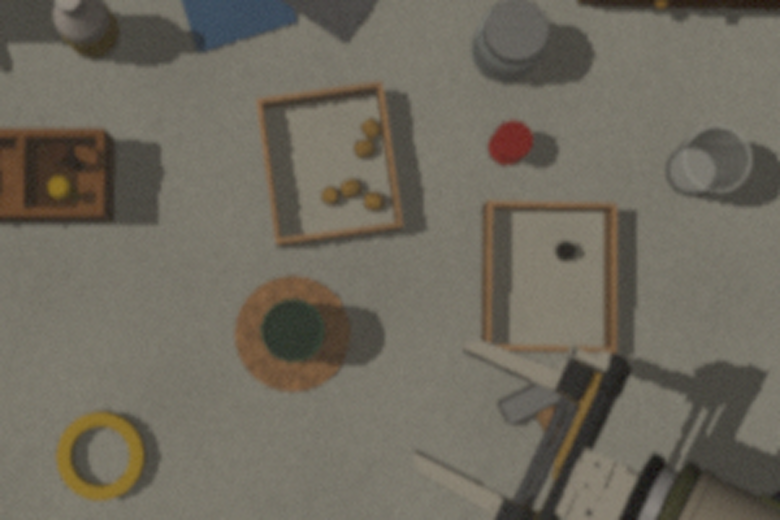

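Tin stands upright within about 2–3 mm of the mat's centre, five brass knobs lie in tray_1, and everything else looks unmoved. Handing in.

```bash
python3 -c "
from plant import *
print(close_job())"
```

```text
the job is handed in; nothing more can be done
None
```

The job is done and handed in at about 34 s of the 64 s allowed.

**What I did**
- **First move:** I gripped the tin by the rim, lifted it out of the rack, stood it full on the cork mat and let go.
- **Leaning the gripper:** the moves can't lean the tool directly. I pushed the arm against its reach limits, high above the table, until the gripper leaned about 70°.
- **Tipping:** I then took the tin at mid-body, about 44 mm above its base, and turned it half over above tray_1, the tray with the brass sample. It was held tipped for over a second.
- **Finish:** I stood the empty tin back on the mat, let go and backed away.

**Last checks**
- The top picture shows five brass knobs in tray_1 (the four plus the sample) and the black knob alone in tray_2.
- The tin is upright, 2 to 3 mm from the middle of the mat.
- The other objects look unmoved in the two final pictures, though I didn't measure them again. The left part of the rack lay outside the cropped top view; in the scene picture it looks as before.
- The largest force I read was about 30 N, when the full tin was first pressed onto the mat. I only read forces at the end of each move, so short peaks in between were not seen.

No check failed. The force readings were too noisy to confirm that the tin was empty, so that rests on the knob count.

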